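# Sort the pile of practice boards

### The arm

A 6-joint arm with a two-finger parallel gripper is mounted at the origin on the work surface. World frame = base frame: x ahead of the robot, y to its left, z up, the work surface at z = 0. Lengths are in m, angles in rad, forces in N, time in s.
With the tool pointing down it reaches from about 0.35 to 0.775 m from the base axis. Payload 7.3 kg.
Tool frame: the origin (TCP) lies on the centre line of the jaws, within the pads' length; the fingertips stand 17 mm ahead of it and the grasp point (between the pads) lies 2 mm behind it (robot.tip_extent is the distance from the TCP to the fingertips, in m); z points along the fingers, y is the line along which they close (so a half turn about z gives the same grasp; the last joint's range is limited). The gripper opens to 92 mm and grips with 3 to 60 N. Pads are 19 mm wide; open, the fingers measure 130 mm over their backs; the gripper's body (75 mm by 190 mm) begins 47 mm behind the grasp point.
Start: joints at [-1.44, 0.342, 1.524, -0, 1.275, -0.146], TCP at [0.143, -0.505, 0.209] pointing down, gripper open.
Joint ranges: [-2.53, 2.53], [-0.77, 2.02], [0.04, 2.7], [-1, 4.14], [0.28, 2.66], [-3.11, 3.11]. Speed limits (rad/s): [2.57, 2.57, 3.14, 3.14, 3.14, 3.14].

### API

Orientations are given as [roll, pitch, yaw] about the fixed x, y, z axes, in that order (R = Rz(yaw) Ry(pitch) Rx(roll)).
In Python, from cell import robot gives the robot as it stands.
- The arm moves only by the tool step_arm, never from a script. Its argument "motion" is a list of rows, each a list of 2 entries, a list of its own where there are three numbers: the shift along the tool's x, y, z in units of 60 mm (1.0 is 60 mm), then the turn about the tool's z in rad. In form: [[[x, y, z], spin], ...]. A call has 1 to 10 rows; each row is the pose to reach, as a shift and turn from the pose commanded when the call began, along the tool's axes at that moment; what a row does not reach only later rows make up. A row lasts 1/8 s, in which the tool goes at most 62.5 mm and 10.7 degrees, less where a joint would pass 70% of its speed; a pose out of reach is approached as far as the arm can. A call with a gripper value outside its range is refused whole. "hand" is the closure in counts, from 0 (fully open) to 255 (shut), set as the call begins (left out, the last holds). The fingers move at their own pace and stop on an object; "squeeze" is the grip in N (left out, the last holds). Time passes only in rows, so rows that repeat a pose let the fingers close. It gives the time, the measured TCP pose, the force, the opening and the grip force at its end, in the units of the state.
- robot.observe(): the state, without advancing time (a new reading comes with each control period).
- robot.read_camera(name): name is "side" or "top" or "wrist"; returns a dict with "pixels" (420x560x3 uint8, red, green, blue), "intrinsics" (3x3 intrinsics, pixels), "xyz" and "rotation" of the camera in the world; the wrist camera has in their place "T_tool_cam" (4x4, takes a point from camera to tool coordinates, whose origin is the TCP and whose axes are the flange's). Camera axes: x right, y up, looking along -z (the intrinsics and any distortion apply to the point x, -y, -z); pixel columns grow to the right and rows downward; lengths in m; the calibration is good to about 2 mm. A picture is of the moment at which its call begins: read the wrist's pose just before it. There is no depth.
- robot.hand_in(): hands the job in; it is judged then, once.
The state is a dict: "time": time; "qpos": joint angles; "qvel": joint speeds; "joint_efforts": joint torques, N m; "tool_pos": TCP position; "tool_rot": TCP orientation; "contact_force": force on the tool from outside, world axes, zero at the start; "torque": the same for the moment, N m; "opening": finger opening in m; "grip_force": force on a finger pad.
Only numpy, scipy, OpenCV 4.12 (cv2) and the standard library are available. Lean on these libraries where they do the work, as an engineer would, in place of code of your own. Each camera call takes 0.05 s, during which the arm holds its last target. There are 200 camera calls.

### The job

Clear the practice boards off the bench at the end of the soldering class: put every green soldered board in the green tray and every bare brown copper board in the orange tray, lying flat and face up, stacked if you like. Take the pile on the blue mat apart from the top, lifting each board straight off without dragging or shifting the boards beneath it. Set the boards down rather than dropping them, and leave the iron stand, the meter and the bottle where they are.

Things in the scene. Friction and masses are not known exactly. Their poses are not given: they have to be found in the camera images.
- g_low_c (a point): centre (half-way up) of a green circuit board with soldered parts, in a grey frame; a rigid slab 130 x 45 x 14 mm, about 0.11 kg; starts at the bottom of the pile, flat on the mat. Axes: x along the 130 mm length, y across the 45 mm width (grip across it), z up out of the face that carries the parts
- b_low_c (a point): centre (half-way up) of a bare brown board with copper strips, in a white frame; a rigid slab 130 x 45 x 14 mm, about 0.11 kg; starts at the bottom of the pile, flat on the mat. Axes: x along the 130 mm length, y across the 45 mm width (grip across it), z up out of the face that carries the strips
- g_mid_c (a point): centre (half-way up) of a green circuit board with soldered parts, in a grey frame; a rigid slab 130 x 45 x 14 mm, about 0.11 kg; starts in the middle of the pile, lying across both bottom boards. Axes: x along the 130 mm length, y across the 45 mm width (grip across it), z up out of the face that carries the parts
- b_mid_c (a point): centre (half-way up) of a bare brown board with copper strips, in a white frame; a rigid slab 130 x 45 x 14 mm, about 0.11 kg; starts in the middle of the pile, lying across both bottom boards. Axes: x along the 130 mm length, y across the 45 mm width (grip across it), z up out of the face that carries the strips
- g_top_c (a point): centre (half-way up) of a green circuit board with soldered parts, in a grey frame; a rigid slab 130 x 45 x 14 mm, about 0.11 kg; if present, starts on top of the pile, lying across both middle boards. Axes: x along the 130 mm length, y across the 45 mm width (grip across it), z up out of the face that carries the parts
- b_top_c (a point): centre (half-way up) of a bare brown board with copper strips, in a white frame; a rigid slab 130 x 45 x 14 mm, about 0.11 kg; if present, starts on top of the pile, lying across both middle boards. Axes: x along the 130 mm length, y across the 45 mm width (grip across it), z up out of the face that carries the strips
- g_stray_c (a point): centre (half-way up) of a green circuit board with soldered parts, in a grey frame; a rigid slab 130 x 45 x 14 mm, about 0.11 kg; if present, starts flat on the bench between pile and robot. Axes: x along the 130 mm length, y across the 45 mm width (grip across it), z up out of the face that carries the parts
- b_stray_c (a point): centre (half-way up) of a bare brown board with copper strips, in a white frame; a rigid slab 130 x 45 x 14 mm, about 0.11 kg; if present, starts flat on the bench between pile and robot. Axes: x along the 130 mm length, y across the 45 mm width (grip across it), z up out of the face that carries the strips
- green_tray: green plastic open tray, fixed to the bench, for the green soldered boards; 210 x 160 mm outside, 35 mm high, walls and floor 5 mm thick; origin at the centre of its underside, x along the 210 mm side, z up
- brown_tray: orange plastic open tray, fixed to the bench, for the bare brown boards; 210 x 160 mm outside, 35 mm high, walls and floor 5 mm thick; origin at the centre of its underside, x along the 210 mm side, z up
- mat: blue work mat, 170 x 170 x 2 mm, fixed to the bench, the pile stands on it; origin at the centre of its underside. The pile is laid crosswise: two bottom boards side by side, two middle boards across them, then up to two top boards across those, neighbours in a layer about 39 mm apart
- iron_stand: soldering-iron stand, black base 100 x 70 mm with an upright steel spring 155 mm tall; bystander; origin under its centre
- meter: yellow multimeter lying flat, 140 x 72 x 40 mm; bystander; origin under its centre
- bottle: orange drink bottle, 60 mm across, 190 mm tall; bystander; origin under its centre

How it is judged:
At the end, for the whole second after the job is handed in: every board present has its centre over the floor of the tray of its own kind (within 85 mm of the tray's centre lengthwise and 65 mm across) and lower than 75 mm above the tray's underside, face up and within 0.3 rad of level, at rest (x of g_low_c in the frame of green_tray between -0.085 and 0.085 m and y of g_low_c in the frame of green_tray between -0.065 and 0.065 m and z of each of g_low_c, g_mid_c, g_top_c, g_stray_c in the frame of green_tray below 0.075 m and angle between each of g_low_c, b_low_c, g_mid_c, b_mid_c, g_top_c, b_top_c, g_stray_c, b_stray_c's own z axis and vertical below 0.3 rad and linear speed of each of g_low, b_low, g_mid, b_mid, g_top, b_top, g_stray, b_stray below 0.02 m/s and x of b_low_c in the frame of brown_tray between -0.085 and 0.085 m and y of b_low_c in the frame of brown_tray between -0.065 and 0.065 m and z of each of b_low_c, b_mid_c, b_top_c, b_stray_c in the frame of brown_tray below 0.075 m and x of g_mid_c in the frame of green_tray between -0.085 and 0.085 m and y of g_mid_c in the frame of green_tray between -0.065 and 0.065 m and x of b_mid_c in the frame of brown_tray between -0.085 and 0.085 m and y of b_mid_c in the frame of brown_tray between -0.065 and 0.065 m and x of g_top_c in the frame of green_tray between -0.085 and 0.085 m and y of g_top_c in the frame of green_tray between -0.065 and 0.065 m and x of b_top_c in the frame of brown_tray between -0.085 and 0.085 m and y of b_top_c in the frame of brown_tray between -0.065 and 0.065 m and x of g_stray_c in the frame of green_tray between -0.085 and 0.085 m and y of g_stray_c in the frame of green_tray between -0.065 and 0.065 m and x of b_stray_c in the frame of brown_tray between -0.085 and 0.085 m and y of b_stray_c in the frame of brown_tray between -0.065 and 0.065 m); the robot touches nothing.
It fails at once if a bottom board is shifted more than 15 mm while a middle or top board is still on the mat (distance of any of g_low_c, b_low_c from where it was at the start of the episode above 0.015 m and horizontal distance between any of g_mid_c, b_mid_c, g_top_c, b_top_c and mat below 0.12 m).
It fails at once if a middle board is shifted more than 15 mm while a top board is still on the mat (distance of any of g_mid_c, b_mid_c from where it was at the start of the episode above 0.015 m and horizontal distance between any of g_top_c, b_top_c and mat below 0.12 m).
It fails at once if a board is let go with its centre more than 100 mm above the bench ((height (world z) of g_low_c above 0.1 m and contact force between the fingers and g_low below 0.3 N) or (height (world z) of b_low_c above 0.1 m and contact force between the fingers and b_low below 0.3 N) or (height (world z) of g_mid_c above 0.1 m and contact force between the fingers and g_mid below 0.3 N) or (height (world z) of b_mid_c above 0.1 m and contact force between the fingers and b_mid below 0.3 N) or (height (world z) of g_top_c above 0.1 m and contact force between the fingers and g_top below 0.3 N) or (height (world z) of b_top_c above 0.1 m and contact force between the fingers and b_top below 0.3 N) or (height (world z) of g_stray_c above 0.1 m and contact force between the fingers and g_stray below 0.3 N) or (height (world z) of b_stray_c above 0.1 m and contact force between the fingers and b_stray below 0.3 N)).
It fails at once if the iron stand, meter or bottle is moved more than 25 mm (distance of any of iron_stand, meter, bottle from where it was at the start of the episode above 0.025 m).
Of g_top, b_top only 1 to 2 are there at a start; the rules pass over those that are not, and their reading is None.
Of g_stray, b_stray only 1 to 2 are there at a start; the rules pass over those that are not, and their reading is None.
At some moment in a run one of g_stray, b_stray may be knocked a few centimetres aside while the robot is not near it.
It also fails if it takes over 210 s, if anything falls off the work surface, if the arm or the gripper's body presses on something with over 40 N, if the wrist force passes 120 N, or if a joint passes its speed limit or range.

## Working session

There is one attempt and no reset: what is moved stays moved. The work goes in short steps, Python scripts to look and compute and a tool call to move; the robot and the scene stay as the last step left them, time stands still between calls to the robot, and variables do not carry over. Pictures are saved under pics/ and viewed, at most 14 in all, crops included, and the job is handed in when it is done.

Besides the shell and the picture viewer there is one more tool, called after "Call:" in YAML: its name, and indented under it one key for each argument. step_arm: Moves the arm, as the interface text tells. Its arguments: {"type":"object","properties":{"motion":{"type":"array"},"hand":{"type":"number"},"squeeze":{"type":"number"}},"required":["motion"]}

```bash
mkdir -p pics; ls; cat > h.py <<'E'
import numpy as np, cv2
from cell import robot
from scipy.spatial.transform import Rotation as R
def shot(name, fn=None):
    s=robot.observe(); c=robot.read_camera(name); c['s']=s
    if name=='wrist':
        T=np.eye(4); T[:3,:3]=R.from_euler('xyz',s['tool_rot']).as_matrix(); T[:3,3]=s['tool_pos']
        T=T@np.array(c['T_tool_cam']); c['xyz']=T[:3,3]; c['rotation']=T[:3,:3]
    c={k:(np.array(v) if k in('xyz','rotation','intrinsics','pixels') else v) for k,v in c.items()}
    if fn: cv2.imwrite('pics/'+fn,cv2.cvtColor(c['pixels'],cv2.COLOR_RGB2BGR))
    return c
def ray(c,uv):
    K=c['intrinsics']; p=np.linalg.inv(K)@np.array([uv[0],uv[1],1.]); d=c['rotation']@(p*[1,-1,-1]); return c['xyz'],d/np.linalg.norm(d)
def onz(c,uv,z):
    o,d=ray(c,uv); return o+d*(z-o[2])/d[2]
def proj(c,P):
    p=c['rotation'].T@(np.array(P)-c['xyz'])*[1,-1,-1]; q=c['intrinsics']@p; return q[:2]/q[2]
def tri(c1,u1,c2,u2):
    o1,d1=ray(c1,u1);o2,d2=ray(c2,u2)
    A=np.c_[d1,-d2]; t=np.linalg.lstsq(A,o2-o1,rcond=None)[0]
    a=o1+d1*t[0];b=o2+d2*t[1]; return (a+b)/2,np.linalg.norm(a-b)
E
python3 - <<'E'
from h import *
for n in('top','side','wrist'):
    c=shot(n,n+'0.png'); print(n,c['xyz'].round(3),c['rotation'].round(3).tolist(),c['intrinsics'].round(1).tolist(),[k for k in c])
    np.savez('pics/%s0.npz'%n,**{k:c[k] for k in('xyz','rotation','intrinsics','pixels')})
print(robot.observe())
print(c['T_tool_cam'])
E
```

```text
pics
top [0.414 0.005 1.121] [0.175, -0.017, -1.59] [[427.7, 0.0, 284.0], [0.0, 427.7, 209.9], [0.0, 0.0, 1.0]] ['pixels', 'intrinsics', 'xyz', 'rotation', 's']
side [0.101 0.703 0.939] [0.784, 0.009, -2.529] [[495.5, 0.0, 287.8], [0.0, 495.5, 219.6], [0.0, 0.0, 1.0]] ['pixels', 'intrinsics', 'xyz', 'rotation', 's']
wrist [ 0.215 -0.484  0.384] [[0.272, 0.926, 0.263], [-0.962, 0.262, 0.073], [-0.002, -0.273, 0.962]] [[289.4, 0.0, 279.0], [0.0, 289.4, 215.8], [0.0, 0.0, 1.0]] ['pixels', 'intrinsics', 'T_tool_cam', 's', 'xyz', 'rotation']
{'time': 0.15, 'qpos': array([-1.43998934e+00,  3.42575806e-01,  1.52477237e+00, -1.62705288e-06,
        1.27537621e+00, -1.45962894e-01]), 'qvel': array([ 0.00076065, -0.00458917, -0.00372441,  0.0006628 ,  0.002375  ,
       -0.00132268]), 'joint_efforts': array([ 1.65035079e-03, -4.31466794e+01, -2.44352996e+01,  7.17240572e-02,
        5.37286908e-02, -8.49627713e-05]), 'tool_pos': array([ 0.14345547, -0.50470207,  0.2086066 ]), 'tool_rot': array([-3.14047273e+00, -1.63065164e-04,  2.76770265e-01]), 'contact_force': array([ 0.207651  , -0.2091667 ,  0.09425514]), 'torque': array([ 0.04093103, -0.01497758, -0.02298739]), 'grip_force': 0.0, 'opening': 0.09171711598977321}
[[-9.68901154e-04  9.62031910e-01  2.72935276e-01  7.49916875e-02]
 [ 9.99999482e-01  8.46785902e-04  5.65209433e-04 -5.32170329e-04]
 [ 3.12631767e-04  2.72935682e-01 -9.62032232e-01 -1.75461243e-01]
 [ 0.00000000e+00  0.00000000e+00  0.00000000e+00  1.00000000e+00]]
```

View images.

```bash
sed -i "s/^    if fn:/    if c['rotation'].ndim==1: c['rotation']=R.from_euler('xyz',c['rotation']).as_matrix()\n    if fn:/" h.py; cat h.py | sed -n 8,14p
```

```text
T=T@np.array(c['T_tool_cam']); c['xyz']=T[:3,3]; c['rotation']=T[:3,:3]
    c={k:(np.array(v) if k in('xyz','rotation','intrinsics','pixels') else v) for k,v in c.items()}
    if c['rotation'].ndim==1: c['rotation']=R.from_euler('xyz',c['rotation']).as_matrix()
    if fn: cv2.imwrite('pics/'+fn,cv2.cvtColor(c['pixels'],cv2.COLOR_RGB2BGR))
    return c
def ray(c,uv):
    K=c['intrinsics']; p=np.linalg.inv(K)@np.array([uv[0],uv[1],1.]); d=c['rotation']@(p*[1,-1,-1]); return c['xyz'],d/np.linalg.norm(d)
```

View pics/top0.png

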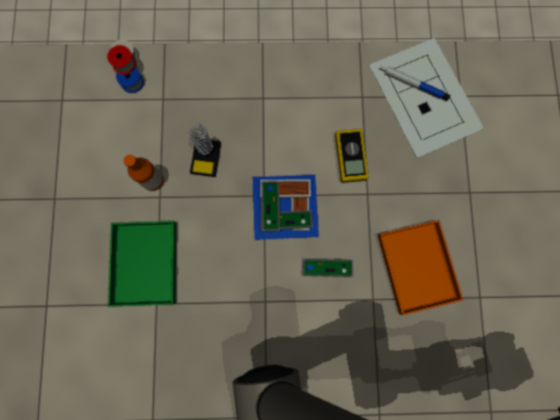

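View pics/side0.png

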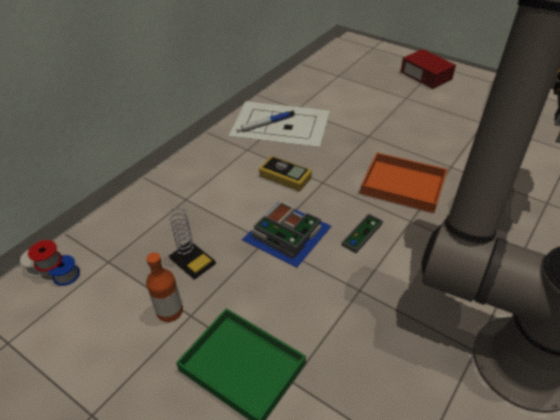

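```bash
python3 - <<'E'
from h import *
a=cv2.imread('pics/top0.png')[165:285,240:360]; b=cv2.imread('pics/side0.png')[195:270,235:390]
a=cv2.resize(a,(400,400),interpolation=3); b=cv2.resize(b,(400,194),interpolation=3)
o=np.zeros((400,800,3),np.uint8); o[:,:400]=a; o[:194,400:]=b; cv2.imwrite('pics/crop0.png',o)
c=shot('top'); 
for n,uv,z in [('gtray',(143,263),.035),('otray',(420,266),.035),('mat',(285,207),.0),('stray',(327,268),.014),('gtop',(271,206),.044)]: print(n,onz(c,uv,z).round(3))
E
```

```text
gtray [0.476 0.34  0.035]
otray [ 0.456 -0.358  0.035]
mat [ 0.619 -0.02   0.   ]
stray [ 0.456 -0.124  0.014]
gtop [0.614 0.017 0.044]
```

View pics/crop0.png

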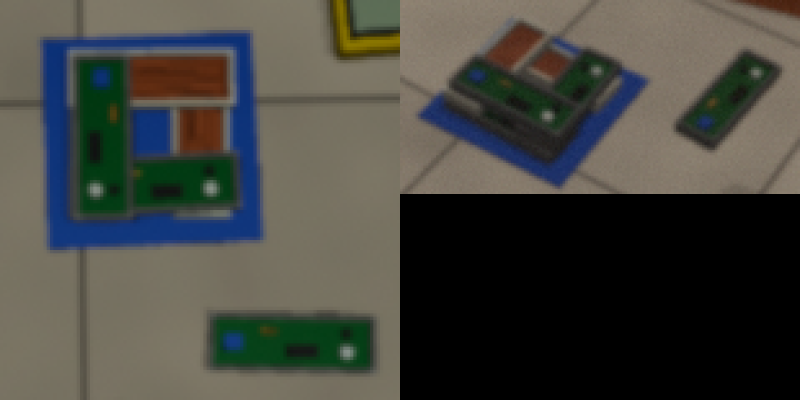

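```bash
cat >> h.py <<'E'
def go(x,y,z,yaw,frm=None):
    s=robot.observe(); f=frm if frm is not None else (*s['tool_pos'],s['tool_rot'][2])
    t=f[3]; M=np.array([[np.cos(t),np.sin(t),0],[np.sin(t),-np.cos(t),0],[0,0,-1]])
    d=M.T@(np.array([x,y,z])-np.array(f[:3]))/.06; w=(t-yaw+np.pi)%(2*np.pi)-np.pi
    print('shift',d.round(3),'spin',round(w,3),'dist',round(np.linalg.norm(d)*60),'mm')
E
python3 -c "
from h import *
go(.6,0,.3,0)"
```

```text
shift [ 9.618 -6.013 -1.521] spin 0.277 dist 687 mm
```

Call:
step_arm:
  motion:
    - [[0.3, -0.2, -0.3], 0]
    - [[1.0, -0.7, -0.8], 0.05]
    - [[1.8, -1.1, -1.3], 0.1]
    - [[2.6, -1.7, -1.5], 0.15]
    - [[3.4, -2.2, -1.5], 0.2]
    - [[4.2, -2.7, -1.5], 0.25]
    - [[5.0, -3.2, -1.5], 0.277]
    - [[5.8, -3.7, -1.5], 0.277]
    - [[6.4, -4.1, -1.5], 0.277]
    - [[6.6, -4.2, -1.5], 0.277]
  hand: 0
  squeeze: 20

```text
time: 1.45
tool_pos: [0.4565, -0.1516, 0.3001]
tool_rot: [3.141, -0.001, 0.004]
contact_force: [-0.9, -0.1, -0.3]
opening: 0.0917
grip_force: 0.0
```

```bash
python3 -c "
from h import *
go(.6,0,.3,0);print(robot.observe())"
```

```text
shift [ 2.402e+00 -2.518e+00  1.000e-03] spin 0.004 dist 209 mm
{'time': 1.45, 'qpos': array([-4.80464668e-01,  2.01329011e-01,  1.46671719e+00,  3.40039004e-04,
        1.47252751e+00,  1.08656313e+00]), 'qvel': array([ 0.16296071,  0.09774882, -0.11477434, -0.01985946,  0.02280902,
        0.18450415]), 'joint_efforts': array([  0.23239656, -37.63506889, -25.98862767,   0.34127732,
        -0.10933916,   0.05639786]), 'tool_pos': array([ 0.45645957, -0.15162498,  0.30005663]), 'tool_rot': array([ 3.14141783e+00, -1.05933632e-03,  3.73542869e-03]), 'contact_force': array([-0.92159668, -0.07622154, -0.31026693]), 'torque': array([0.00601769, 0.03891356, 0.02771635]), 'grip_force': 0.0, 'opening': 0.09165062338047293}
```

Call:
step_arm:
  motion:
    - [[0.4, -0.4, 0], 0]
    - [[1.0, -1.0, 0], 0]
    - [[1.6, -1.7, 0], 0]
    - [[2.1, -2.2, 0], 0]
    - [[2.4, -2.5, 0], 0]
    - [[2.4, -2.5, 0], 0]
    - [[2.4, -2.5, 0], 0]

```text
time: 2.33
tool_pos: [0.5989, -0.0053, 0.2995]
tool_rot: [3.141, 0.0, -0.001]
contact_force: [-0.5, -0.2, 0.4]
opening: 0.0917
grip_force: 0.0
```

```bash
python3 -c "
from h import *
c=shot('wrist','w1.png');print(c['s']['tool_pos'],c['s']['tool_rot'])
import pickle;pickle.dump(c,open('pics/w1.pkl','wb'))
t=shot('top','t1.png');pickle.dump(t,open('pics/t1.pkl','wb'))
t=shot('side','s1.png');pickle.dump(t,open('pics/s1.pkl','wb'))
"
```

```text
[ 0.59889308 -0.00528956  0.29946343] [ 3.14098326e+00  2.42078531e-04 -8.67758909e-04]
```

View pics/w1.png

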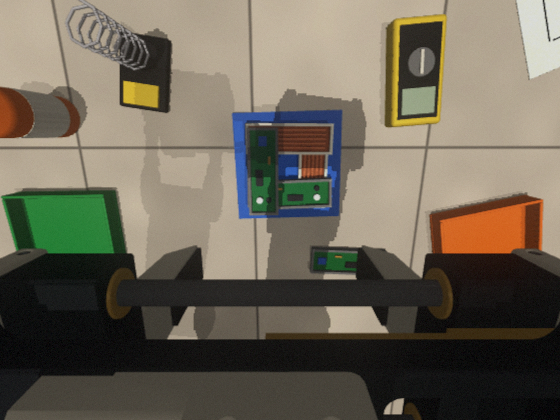

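```bash
cat >> h.py <<'E'
def mask(c,kind):
    h=cv2.cvtColor(c['pixels'],cv2.COLOR_RGB2HSV); H,S,V=[h[...,i].astype(int) for i in range(3)]
    m={'g':(H>45)&(H<85)&(S>120)&(V>30),'o':(H<14)&(S>200)&(V>120),'b':(H<14)&(S>70)&(S<215)&(V>40)&(V<170),'blue':(H>100)&(H<125)&(S>150)&(V>60)}[kind]
    return m.astype(np.uint8)*255
def comps(c,kind,amin,close=3):
    m=cv2.morphologyEx(mask(c,kind),cv2.MORPH_CLOSE,np.ones((close,close),np.uint8))
    out=[]
    for k in cv2.findContours(m,cv2.RETR_EXTERNAL,cv2.CHAIN_APPROX_NONE)[0]:
        if cv2.contourArea(k)>amin: out.append((cv2.minAreaRect(k),cv2.contourArea(k),k))
    return out
E
python3 - <<'E'
from h import *
import pickle
T=dict(np.load('pics/top0.npz')); T['rotation']=R.from_euler('xyz',T['rotation']).as_matrix()
W=pickle.load(open('pics/w1.pkl','rb')); S=dict(np.load('pics/side0.npz')); S['rotation']=R.from_euler('xyz',S['rotation']).as_matrix()
for n,c in(('T',T),('W',W),('S',S)):
  for k,a in(('g',40),('b',40),('o',800),('blue',800)):
    for r,A,_ in comps(c,k,a): 
        if A<20000: print(n,k,np.round(r[0],1),np.round(r[1],1),round(r[2]),int(A),onz(c,r[0],.02).round(3)[:2])
for k in 'go':
    r=max(comps(T,k,800),key=lambda q:q[1])[0]; b=cv2.boxPoints(r); P=[onz(T,p,.035) for p in b]
    ys=np.argsort([abs(p[1]) for p in P]); P=[onz(T,p,.0) if i in ys[:2] else P[i] for i,p in enumerate(b)]
    P=np.array(P); L=[np.linalg.norm(P[i]-P[i-1]) for i in range(4)]; i=np.argmax(L); d=P[i]-P[i-1]
    print('tray',k,P.mean(0).round(3),np.round(L,3),'yaw',np.degrees(np.arctan2(d[1],d[0])))
E
```

```text
T g [327.  267.5] [13. 46.] 90 566 [ 0.457 -0.124]
T g [141.5 263. ] [67. 84.] 0 5237 [0.477 0.348]
T g [286.5 205.5] [45. 45.] 90 957 [ 0.619 -0.023]
T b [419.8 266.9] [86.8 66.4] 74 5428 [ 0.454 -0.362]
T b [293.5 196. ] [28. 29.] 90 537 [ 0.645 -0.042]
T b [137.6 168.3] [34.4 24.1] 27 599 [0.726 0.368]
T b [120.4  58.5] [30.4 25.8] 58 618 [1.041 0.429]
T o [417.7 265.2] [79.6 55.1] 74 3665 [ 0.458 -0.357]
T blue [284.9 206.6] [61.7 63.1] 88 3750 [ 0.617 -0.019]
W g [335.3 261.1] [42.7 16.9] 3 572 [ 0.464 -0.1  ]
W g [ 63.  222.5] [ 61. 122.] 90 5907 [0.534 0.351]
W g [303.  193.4] [21.3 48.8] 88 955 [ 0.582 -0.043]
W g [263. 175.] [70. 22.] 90 969 [0.611 0.021]
W b [484.8 225.7] [ 61.9 111.3] 89 5297 [ 0.527 -0.344]
W b [289. 152.] [52. 80.] 90 1821 [ 0.646 -0.02 ]
W b [ 68.1 115.1] [41.2 21.3] 83 332 [0.701 0.309]
W b [ 17. 112.] [50. 34.] 90 1347 [0.705 0.384]
W o [491.8 229.9] [ 49.1 104.7] 83 3417 [ 0.519 -0.357]
W blue [287.5 164.1] [104.5 107.3] 89 2644 [ 0.628 -0.018]
S g [241.  362.6] [103.5  82.6] 35 7651 [0.477 0.348]
S g [360. 234.] [ 9.9 26.9] 45 116 [ 0.454 -0.104]
S g [279.1 231. ] [28.2  8.3] 29 111 [0.629 0.004]
S g [302.5 227.5] [ 8.5 11.3] 45 49 [ 0.587 -0.04 ]
S b [170.6 315.4] [11.6 26.9] 72 137 [0.676 0.348]
S b [156.9 275.3] [47.9 30. ] 63 964 [0.783 0.285]
S b [ 44.3 254.1] [31.1 31.3] 61 782 [1.06  0.396]
S b [292.8 219.4] [12.5  9.8] 27 100 [ 0.624 -0.05 ]
S b [279.3 212.8] [11.3 21.9] 45 205 [ 0.668 -0.051]
S b [403.1 180.7] [81.1 48.5] 15 3531 [ 0.455 -0.355]
S b [427.2  67.6] [53.7 33.1] 27 1426 [ 0.666 -0.999]
S o [402.9 181.1] [72.  26.9] 14 1710 [ 0.455 -0.353]
tray g [0.478 0.348 0.017] [0.16  0.21  0.165 0.217] yaw -178.54694387045006
tray o [ 0.46  -0.357  0.017] [0.203 0.14  0.199 0.136] yaw 12.324400440449702
```

```bash
python3 - <<'E'
from h import *
import pickle
T=dict(np.load('pics/top0.npz')); T['rotation']=R.from_euler('xyz',T['rotation']).as_matrix()
W=pickle.load(open('pics/w1.pkl','rb')); S=dict(np.load('pics/side0.npz')); S['rotation']=R.from_euler('xyz',S['rotation']).as_matrix()
print('top T-W',tri(T,(270.8,206.1),W,(262.5,170.5)),'T-S',tri(T,(270.8,206.1),S,(279.1,231)))
print('stray T-S',tri(T,(327,267.5),S,(360,234)))
print('gmid low W on .03',onz(W,(303,193.4),.03))
for p in[(249,130),(276,130),(249,212),(277,212)]: print(onz(W,p,.044).round(3))
go(.612,.018,.17,0)
E
```

```text
top T-W (array([0.61829044, 0.01955175, 0.02282112]), np.float64(0.003590864582878669)) T-S (array([0.61639811, 0.01830662, 0.0394803 ]), np.float64(0.0032373221799716135))
stray T-S (array([ 0.45996541, -0.12524303, -0.00276673]), np.float64(0.00540203072657976))
gmid low W on .03 [ 0.58366035 -0.04178437  0.03      ]
[0.679 0.038 0.044]
[ 0.679 -0.     0.044]
[0.557 0.042 0.044]
[ 0.557 -0.001  0.044]
shift [ 0.216 -0.391  2.161] spin -0.002 dist 132 mm
```

Call:
step_arm:
  motion:
    - [[-0.1, -0.1, 0.3], 0]
    - [[-0.4, -0.25, 1.0], 0]
    - [[-0.6, -0.4, 1.6], 0]
    - [[-0.6, -0.4, 2.0], 0]
    - [[-0.6, -0.4, 2.1], 0]
    - [[-0.6, -0.4, 2.1], 0]
  hand: 60

```text
time: 3.22
tool_pos: [0.5639, 0.0191, 0.1737]
tool_rot: [3.141, -0.001, -0.001]
contact_force: [0.5, 0.1, 0.2]
opening: 0.0703
grip_force: 0.0
```

```bash
python3 -c "
from h import *
import pickle
c=shot('wrist','w2.png');print(c['s']['tool_pos'],c['s']['tool_rot'],c['s']['opening'])
pickle.dump(c,open('pics/w2.pkl','wb'))
for k in 'gb':
  for r,A,_ in comps(c,k,300): print(k,np.round(r[0],1),np.round(r[1],1),round(r[2],1),int(A),onz(c,r[0],.04).round(3)[:2])
"
```

```text
[0.56387575 0.01907114 0.17374641] [ 3.14139089e+00 -7.64469936e-04 -9.22809411e-04] 0.07031926843227529
g [ 43.5 225.5] [85. 87.] 90.0 4977 [0.54  0.284]
g [334. 185.] [31.2 66.8] 88.5 1860 [ 0.585 -0.039]
g [278.5 150.5] [117.  35.] 90.0 3795 [0.622 0.021]
b [530.5 235.5] [65. 57.] 90.0 1335 [ 0.527 -0.265]
b [347.5 146.5] [35. 33.] 90.0 1041 [ 0.626 -0.051]
b [338.5 105.5] [37. 73.] 90.0 2572 [ 0.666 -0.04 ]
b [10. 78.] [54. 20.] 90.0 787 [0.692 0.283]
```

View pics/w2.png

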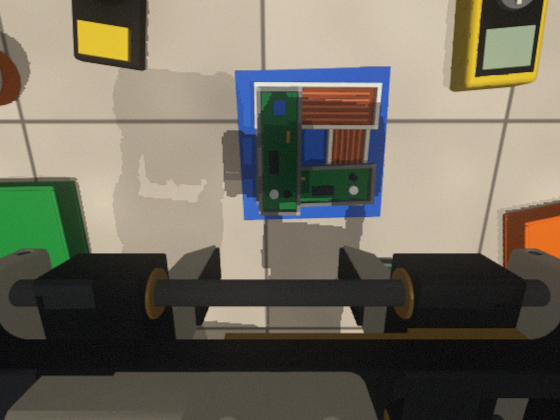

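```bash
python3 -c "
from h import *
import pickle
a=pickle.load(open('pics/w1.pkl','rb'));b=pickle.load(open('pics/w2.pkl','rb'))
print(tri(a,(262.5,170.5),b,(279,150)))
for p in[(258,88),(301,87),(258,214),(301,214),(279,150)]: print(onz(b,p,.044).round(3))
go(.619,.020,.055,0)
"
```

```text
(array([0.62297673, 0.01971619, 0.05697196]), np.float64(0.0008367859743160578))
[0.682 0.04  0.044]
[ 0.682 -0.001  0.044]
[0.554 0.043 0.044]
[ 0.554 -0.004  0.044]
[0.623 0.02  0.044]
shift [ 0.913 -0.016  1.987] spin -0.001 dist 131 mm
```

Call:
step_arm:
  motion:
    - [[0.3, 0, 0.3], 0]
    - [[0.7, 0, 0.9], 0]
    - [[0.92, 0, 1.4], 0]
    - [[0.92, 0, 1.8], 0]
    - [[0.92, 0, 2.0], 0]
    - [[0.92, 0, 2.1], 0]
    - [[0.92, 0, 2.16], 0]
    - [[0.92, 0, 2.16], 0]
    - [[0.92, 0, 2.16], 0]

```text
time: 4.4
tool_pos: [0.6192, 0.0195, 0.0442]
tool_rot: [3.141, -0.001, -0.0]
contact_force: [-0.6, -0.3, 0.6]
opening: 0.0701
grip_force: 0.0
```

Call:
step_arm:
  motion:
    - [[0, 0, 0], 0]
    - [[0, 0, 0], 0]
    - [[0, 0, 0], 0]
    - [[0, 0, 0], 0]
    - [[0, 0, 0], 0]
    - [[0, 0, 0], 0]
  hand: 180
  squeeze: 20

```text
time: 5.15
tool_pos: [0.6188, 0.0195, 0.0435]
tool_rot: [3.142, 0.0, -0.0]
contact_force: [-0.7, 0.6, -0.2]
opening: 0.0272
grip_force: 0.0
```

```bash
python3 -c "
from h import *
print(robot.tip_extent)
c=shot('side'); cv2.imwrite('pics/s3.png',cv2.resize(c['pixels'][170:290,210:390,::-1],(540,360),interpolation=3))
w=shot('wrist')
o=np.zeros((400,800,3),np.uint8)
o[:360,:480]=cv2.resize(c['pixels'][170:290,220:380,::-1],(480,360),interpolation=3); o[:300,480:]=cv2.resize(w['pixels'][90:390,120:440,::-1],(320,300))
cv2.imwrite('pics/s3.png',o)
"
```

```text
0.017
```

View pics/s3.png

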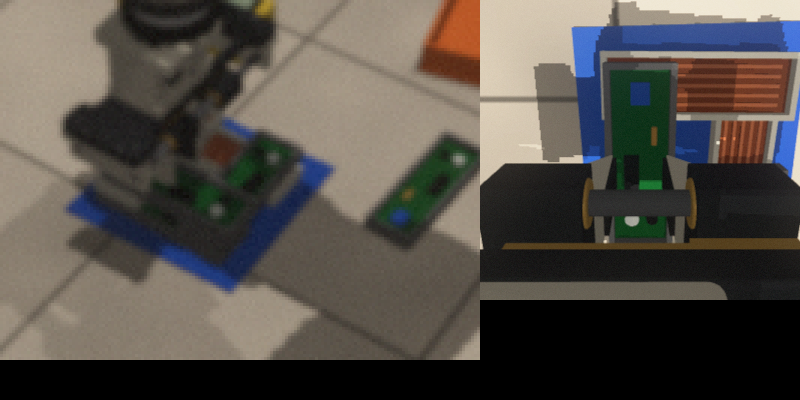

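```bash
python3 -c "
from h import *
w=shot('wrist')
cv2.imwrite('pics/w4.png',cv2.resize(w['pixels'][130:350,190:350,::-1],(436,600),interpolation=2))
o=w['pixels'][:,:,:].astype(int)
for r in(165,180,195,210,225): print(r,[tuple(o[r,k]) for k in range(218,232)],[tuple(o[r,k]) for k in range(288,304)])
print(w['s'])
"
```

```text
165 [(np.int64(68), np.int64(115), np.int64(208)), (np.int64(68), np.int64(114), np.int64(209)), (np.int64(69), np.int64(118), np.int64(210)), (np.int64(62), np.int64(113), np.int64(206)), (np.int64(65), np.int64(116), np.int64(208)), (np.int64(63), np.int64(115), np.int64(207)), (np.int64(66), np.int64(115), np.int64(208)), (np.int64(61), np.int64(112), np.int64(206)), (np.int64(64), np.int64(113), np.int64(208)), (np.int64(66), np.int64(117), np.int64(211)), (np.int64(63), np.int64(112), np.int64(208)), (np.int64(63), np.int64(114), np.int64(208)), (np.int64(65), np.int64(115), np.int64(210)), (np.int64(60), np.int64(113), np.int64(205))] [(np.int64(19), np.int64(53), np.int64(31)), (np.int64(25), np.int64(56), np.int64(35)), (np.int64(25), np.int64(58), np.int64(33)), (np.int64(25), np.int64(56), np.int64(32)), (np.int64(25), np.int64(57), np.int64(34)), (np.int64(25), np.int64(57), np.int64(32)), (np.int64(22), np.int64(55), np.int64(32)), (np.int64(24), np.int64(56), np.int64(34)), (np.int64(28), np.int64(59), np.int64(37)), (np.int64(23), np.int64(56), np.int64(32)), (np.int64(
[... 5619 characters left out ...]
e': 5.25, 'qpos': array([-9.20739887e-02,  6.74167635e-01,  1.45052612e+00, -1.34222677e-04,
        1.01695912e+00,  1.47898809e+00]), 'qvel': array([ 1.17859244e-03, -1.94917187e-03,  6.15743061e-04,  4.72243557e-04,
       -8.15621182e-05, -6.84473529e-04]), 'joint_efforts': array([ 2.45787796e-04, -5.57158649e+01, -2.09814745e+01,  3.70908924e-02,
       -7.68903410e-02, -1.10414862e-05]), 'tool_pos': array([0.61877572, 0.01955181, 0.04345682]), 'tool_rot': array([ 3.14148450e+00,  7.04403839e-05, -1.95159711e-04]), 'contact_force': array([-0.96612006, -0.02781823, -0.64810702]), 'torque': array([ 0.07132281,  0.03593806, -0.03221139]), 'grip_force': 0.0, 'opening': 0.026880673657233164}
```

View pics/w4.png

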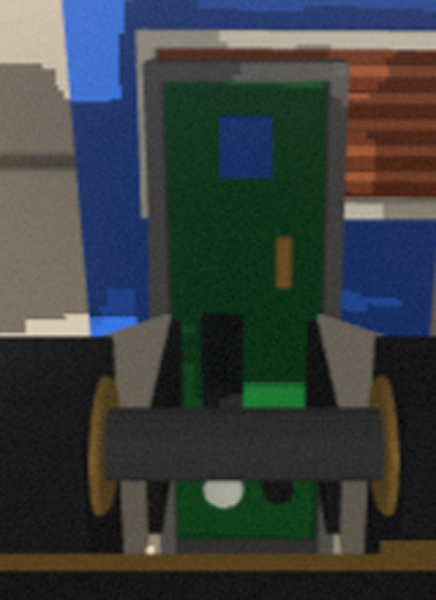

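```bash
python3 -c "
from h import *
w=shot('wrist')
for z in(.01,.015,.02,.025,.03,.035,.04,.044):
  a=onz(w,(280,152),z);b=onz(w,(280,332),z);l=onz(w,(243.5,170),z);r=onz(w,(316.5,170),z)
  print(z,(a-b)[0].round(4),(l-r)[1].round(4),a.round(3),b.round(3))
print(proj(w,[.619,.0195,.0265]))
"
```

```text
0.01 0.1491 0.0524 [0.681 0.02  0.01 ] [0.532 0.02  0.01 ]
0.015 0.1456 0.0512 [0.681 0.02  0.015] [0.536 0.02  0.015]
0.02 0.142 0.0499 [0.682 0.02  0.02 ] [0.54 0.02 0.02]
0.025 0.1384 0.0487 [0.682 0.02  0.025] [0.544 0.02  0.025]
0.03 0.1349 0.0474 [0.682 0.02  0.03 ] [0.547 0.02  0.03 ]
0.035 0.1313 0.0462 [0.683 0.02  0.035] [0.551 0.02  0.035]
0.04 0.1277 0.0449 [0.683 0.02  0.04 ] [0.555 0.02  0.04 ]
0.044 0.1249 0.0439 [0.683 0.02  0.044] [0.558 0.02  0.044]
[280.58430403 242.83263954]
```

Call:
step_arm:
  motion:
    - [[0, 0, -0.2], 0]
    - [[0, 0, -0.7], 0]
    - [[0, 0, -1.2], 0]
    - [[0, 0, -1.6], 0]
    - [[0, 0, -1.8], 0]
    - [[0, 0, -1.8], 0]
    - [[0, 0, -1.8], 0]
  hand: 60

```text
time: 6.22
tool_pos: [0.6182, 0.0196, 0.1505]
tool_rot: [-3.142, 0.002, -0.0]
contact_force: [0.3, 0.3, -0.7]
opening: 0.0702
grip_force: 0.0
```

```bash
python3 -c "
from h import *
c=shot('side'); s=c['s']; p=s['tool_pos']; print(p,s['opening'])
im=cv2.resize(c['pixels'][60:280,190:410,::-1],(600,600),interpolation=3); k=600/220
for dz,col in((.017,(0,0,255)),(0,(0,255,255)),(-.033,(255,0,255))):
  for sy in(-1,1):
    for sx in (-1,1):
      u=(proj(c,p+[sx*.0095,sy*.035,-dz])-[190,60])*k; cv2.circle(im,tuple(int(v) for v in u),3,col,-1); print(dz,sy,u.round())
cv2.imwrite('pics/s5.png',im)
"
```

```text
[0.61818158 0.01961625 0.15046464] 0.07015523770602307
0.017 -1 [272. 374.]
0.017 -1 [254. 366.]
0.017 1 [225. 420.]
0.017 1 [207. 411.]
0 -1 [272. 360.]
0 -1 [254. 351.]
0 1 [224. 405.]
0 1 [206. 397.]
-0.033 -1 [272. 331.]
-0.033 -1 [253. 323.]
-0.033 1 [223. 377.]
-0.033 1 [205. 368.]
```

View pics/s5.png

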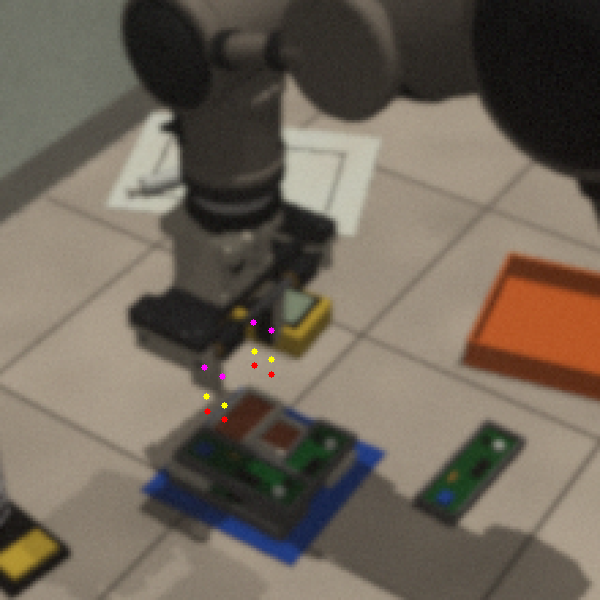

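Call:
step_arm:
  motion:
    - [[0, 0, 0.3], 0]
    - [[0, 0, 0.9], 0]
    - [[0, 0, 1.4], 0]
    - [[0, 0, 1.75], 0]
    - [[0, 0, 1.9], 0]
    - [[0, 0, 2.0], 0]
    - [[0, 0, 2.05], 0]
    - [[0, 0, 2.1], 0]
    - [[0, 0, 2.1], 0]

```text
time: 7.4
tool_pos: [0.6189, 0.0195, 0.0258]
tool_rot: [3.141, -0.0, -0.0]
contact_force: [-0.2, -0.0, 0.5]
opening: 0.07
grip_force: 0.0
```

Call:
step_arm:
  motion:
    - [[0, 0, 0.02], 0]
    - [[0, 0, 0.06], 0]
    - [[0, 0, 0.09], 0]
    - [[0, 0, 0.09], 0]
    - [[0, 0, 0.09], 0]
    - [[0, 0, 0.09], 0]

```text
time: 8.15
tool_pos: [0.6188, 0.0195, 0.0202]
tool_rot: [3.142, -0.0, -0.0]
contact_force: [0.1, 1.1, -0.6]
opening: 0.07
grip_force: 0.0
```

Call:
step_arm:
  motion:
    - [[0, 0, 0], 0]
    - [[0, 0, 0], 0]
    - [[0, 0, 0], 0]
    - [[0, 0, 0], 0]
    - [[0, 0, 0], 0]
    - [[0, 0, 0], 0]
  hand: 150

```text
time: 8.9
tool_pos: [0.6188, 0.0195, 0.0201]
tool_rot: [3.141, -0.0, -0.0]
contact_force: [-0.7, 0.0, -0.4]
opening: 0.0449
grip_force: 20.0
```

Call:
step_arm:
  motion:
    - [[0, 0, -0.1], 0]
    - [[0, 0, -0.3], 0]
    - [[0, 0, -0.6], 0]
    - [[0, 0, -1.0], 0]
    - [[0, 0, -1.5], 0]
    - [[0, 0, -1.8], 0]
    - [[0, 0, -2.0], 0]
    - [[0, 0, -2.0], 0]
    - [[0, 0, -2.0], 0]

```text
time: 10.02
tool_pos: [0.6183, 0.0196, 0.1394]
tool_rot: [-3.142, 0.001, -0.0]
contact_force: [0.4, -0.4, -0.9]
opening: 0.0447
grip_force: 20.0
```

Call:
step_arm:
  motion:
    - [[-0.2, -0.5, 0], 0]
    - [[-0.5, -1.2, 0], 0]
    - [[-0.85, -1.9, 0], 0]
    - [[-1.2, -2.7, 0], 0]
    - [[-1.5, -3.5, 0], 0]
    - [[-1.85, -4.3, 0], -0.01]
    - [[-2.2, -5.0, 0], -0.02]
    - [[-2.35, -5.4, 0], -0.026]
    - [[-2.35, -5.47, 0], -0.026]
    - [[-2.35, -5.47, 0], -0.026]

```text
time: 11.28
tool_pos: [0.4779, 0.3473, 0.1394]
tool_rot: [3.141, 0.001, 0.026]
contact_force: [0.6, 0.1, -1.5]
opening: 0.0447
grip_force: 20.0
```

```bash
cat >> h.py <<'E'
def tray(c,kind,zrim=.035):
    pass
E
python3 - <<'E'
from h import *
import pickle
c=shot('wrist','w6.png'); t=shot('top'); s=c['s']; pickle.dump((c,t),open('pics/a6.pkl','wb')); print(s['tool_pos'],s['opening'],s['grip_force'])
o=np.zeros((420,800,3),np.uint8); o[:,:]=0; o[:,:480]=c['pixels'][:,40:520,::-1]; o[:300,500:]=cv2.resize(t['pixels'][165:285,240:360,::-1],(300,300),interpolation=3)
cv2.imwrite('pics/c6.png',o)
E
```

```text
[0.47789146 0.34726368 0.13940497] 0.044704338004250006 19.999320209026337
```

View pics/c6.png

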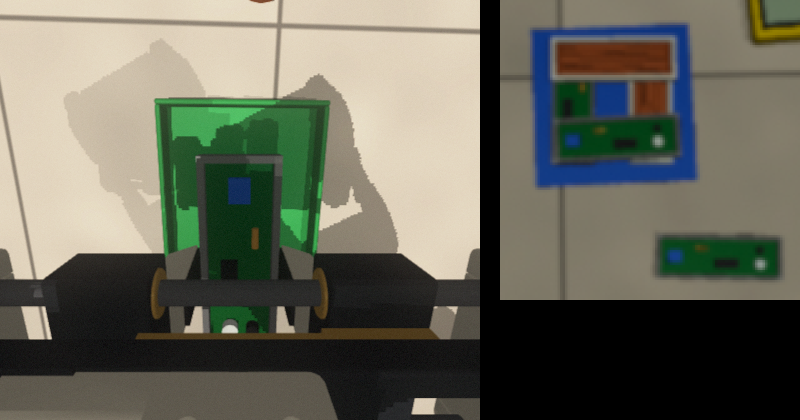

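```bash
python3 - <<'E'
from h import *
import pickle
c,t=pickle.load(open('pics/a6.pkl','rb'))
for uv in((195,100),(369,101),(205,250),(357,250)): print(onz(c,uv,.035).round(3))
print('bd',[onz(c,uv,.139+.024).round(3) for uv in((237,157),(321,157))])
# mid boards in top view, top face z=.03
f=lambda x,y:(240+x/2.5,165+y/2.5)
for n,p in(('gmid',[(555,122),(680,117),(556,163),(681,157)]),('bmid',[(551,38),(675,37),(551,78),(675,77)])):
    P=np.array([onz(t,f(a-500,b),.030) for a,b in p]); print(n,P.round(3).tolist(),P.mean(0).round(4))
E
```

```text
[0.58  0.427 0.035]
[0.583 0.27  0.035]
[0.434 0.424 0.035]
[0.438 0.266 0.035]
bd [array([0.541, 0.372, 0.163]), array([0.542, 0.328, 0.163])]
gmid [[0.597, 0.041, 0.03], [0.6, -0.089, 0.03], [0.554, 0.04, 0.03], [0.558, -0.089, 0.03]] [ 0.5773 -0.0241  0.03  ]
bmid [[0.686, 0.044, 0.03], [0.685, -0.086, 0.03], [0.643, 0.044, 0.03], [0.642, -0.085, 0.03]] [ 0.6643 -0.0206  0.03  ]
```

Call:
step_arm:
  motion:
    - [[0, 0, 0.3], 0]
    - [[0, 0, 0.9], 0]
    - [[0, 0, 1.4], 0]
    - [[0, 0, 1.8], 0]
    - [[0, 0, 2.05], 0]
    - [[0, 0, 2.2], 0]
    - [[0, 0, 2.27], 0]
    - [[0, 0, 2.32], 0]
    - [[0, 0, 2.36], 0]
    - [[0, 0, 2.36], 0]

```text
time: 12.62
tool_pos: [0.4779, 0.3479, -0.0013]
tool_rot: [-3.142, -0.0, 0.026]
contact_force: [-0.2, -0.3, -1.9]
opening: 0.0447
grip_force: 20.0
```

Call:
step_arm:
  motion:
    - [[0, 0, 0.01], 0]
    - [[0, 0, 0.02], 0]
    - [[0, 0, 0.03], 0]
    - [[0, 0, 0.03], 0]
    - [[0, 0, 0.03], 0]

```text
time: 13.25
tool_pos: [0.4779, 0.3478, -0.0033]
tool_rot: [3.142, -0.0, 0.026]
contact_force: [0.3, 0.2, -1.1]
opening: 0.0445
grip_force: 20.0
```

Call:
step_arm:
  motion:
    - [[0, 0, 0.02], 0]
    - [[0, 0, 0.04], 0]
    - [[0, 0, 0.04], 0]
    - [[0, 0, 0.04], 0]

```text
time: 13.75
tool_pos: [0.4779, 0.3478, -0.0049]
tool_rot: [-3.142, -0.0, 0.026]
contact_force: [-1.8, -1.9, 5.7]
opening: 0.0442
grip_force: 20.0
```

Call:
step_arm:
  motion:
    - [[0, 0, 0], 0]
    - [[0, 0, 0], 0]
    - [[0, 0, 0], 0]
    - [[0, 0, -0.2], 0]
    - [[0, 0, -0.7], 0]
    - [[0, 0, -1.2], 0]
    - [[0, 0, -1.8], 0]
    - [[0, 0, -2.4], 0]
    - [[0, 0, -2.9], 0]
    - [[0, 0, -3.0], 0]
  hand: 60

```text
time: 15.0
tool_pos: [0.4789, 0.3484, 0.1771]
tool_rot: [-3.139, -0.005, 0.026]
contact_force: [-0.4, -0.1, 0.4]
opening: 0.0703
grip_force: 0.0
```

```bash
python3 -c "
from h import *
go(.614,-.0215,.15,np.pi/2);go(.56,-.0215,.175,0)"
```

```text
shift [2.092 6.221 0.452] spin -1.545 dist 395 mm
shift [1.192 6.198 0.035] spin 0.026 dist 379 mm
```

Call:
step_arm:
  motion:
    - [[0.1, 0.4, 0], -0.17]
    - [[0.25, 1.0, 0], -0.35]
    - [[0.4, 1.7, 0], -0.52]
    - [[0.6, 2.5, 0], -0.7]
    - [[0.8, 3.3, 0], -0.87]
    - [[1.0, 4.1, 0], -1.05]
    - [[1.2, 4.9, 0], -1.22]
    - [[1.3, 5.6, 0.2], -1.4]
    - [[1.45, 6.1, 0.4], -1.57]
    - [[1.45, 6.24, 0.6], -1.57]

```text
time: 16.25
tool_pos: [0.5742, -0.0259, 0.1367]
tool_rot: [-3.14, -0.0, 1.593]
contact_force: [0.3, 0.3, -0.4]
opening: 0.0705
grip_force: 0.0
```

Call:
step_arm:
  motion:
    - [[0, 0, 0], 0]
    - [[0, 0, 0], 0]

```text
time: 16.5
tool_pos: [0.5743, -0.0231, 0.1384]
tool_rot: [-3.141, -0.0, 1.595]
contact_force: [-0.6, 0.3, -0.2]
opening: 0.07
grip_force: 0.0
```

```bash
python3 -c "
from h import *
c=shot('wrist','w7.png'); print(c['s']['tool_pos'],c['s']['tool_rot']); go(.577,-.023,.05,np.pi/2+.027)
for k in 'gb':
  for r,A,_ in comps(c,k,300): print(k,np.round(r[0],1),np.round(r[1],1),round(r[2],1),int(A),onz(c,r[0],.03).round(3)[:2])
"
```

```text
[ 0.57428958 -0.0230956   0.1384441 ] [-3.14148415e+00 -2.40408281e-04  1.59537250e+00]
shift [-0.     0.042  1.479] spin -0.002 dist 89 mm
g [175.5 254.5] [29. 29.] 90.0 302 [ 0.467 -0.074]
g [285.  203.5] [113.  36.] 90.0 3790 [ 0.581 -0.016]
g [328.1 162.6] [39.1 34.8] 2.3 963 [0.622 0.026]
b [324.3 236.7] [34.6 29.8] 2.1 944 [ 0.623 -0.051]
b [369.  200.8] [ 35.8 110. ] 6.3 3461 [ 0.666 -0.011]
```

View pics/w7.png

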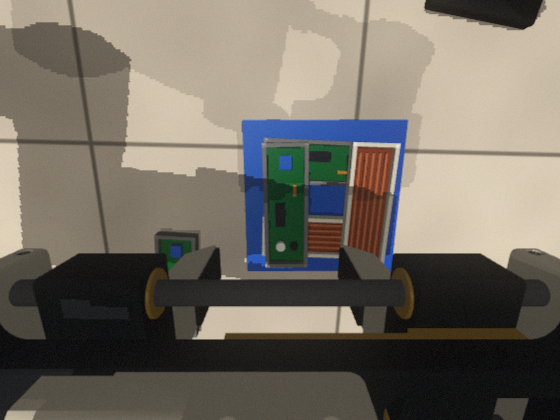

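Call:
step_arm:
  motion:
    - [[0, 0.08, 0.3], 0]
    - [[0, 0.08, 0.9], 0]
    - [[0, 0.08, 1.4], 0]
    - [[0, 0.08, 1.75], 0]
    - [[0, 0.08, 1.95], 0]
    - [[0, 0.08, 2.05], 0]
    - [[0, 0.08, 2.15], 0]
    - [[0, 0.08, 2.2], 0]
    - [[0, 0.08, 2.2], 0]
    - [[0, 0.08, 2.2], 0]

```text
time: 17.8
tool_pos: [0.5796, -0.0242, 0.0067]
tool_rot: [3.141, 0.0, 1.596]
contact_force: [0.5, 0.6, -0.5]
opening: 0.0699
grip_force: 0.0
```

Call:
step_arm:
  motion:
    - [[0, 0, 0], 0]
    - [[0, 0, 0], 0]
    - [[0, 0, 0], 0]
    - [[0, 0, 0], 0]
    - [[0, 0, 0], 0]
  hand: 150

```text
time: 18.42
tool_pos: [0.5795, -0.0242, 0.0064]
tool_rot: [3.141, 0.0, 1.596]
contact_force: [0.0, 0.6, 0.7]
opening: 0.0442
grip_force: 20.0
```

Call:
step_arm:
  motion:
    - [[0, 0, -0.1], 0]
    - [[0, 0, -0.3], 0]
    - [[0, 0, -0.6], 0]
    - [[0, 0, -1.0], 0]
    - [[0, 0, -1.5], 0]
    - [[0, 0, -1.9], 0]
    - [[0, 0, -2.2], 0]
    - [[0, 0, -2.3], 0]
    - [[0, 0, -2.3], 0]

```text
time: 19.55
tool_pos: [0.5792, -0.0241, 0.1446]
tool_rot: [3.141, 0.0, 1.596]
contact_force: [0.4, 0.2, -1.8]
opening: 0.0449
grip_force: 20.0
```

```bash
python3 -c "
from h import *
go(.4765,.347,.145,.026)"
```

```text
shift [ 6.226 -1.557 -0.007] spin 1.57 dist 385 mm
```

Call:
step_arm:
  motion:
    - [[0.4, -0.1, 0], 0.16]
    - [[1.0, -0.3, 0], 0.33]
    - [[1.7, -0.45, 0], 0.5]
    - [[2.4, -0.6, 0], 0.67]
    - [[3.2, -0.8, 0], 0.84]
    - [[4.0, -1.0, 0], 1.0]
    - [[4.8, -1.2, 0], 1.17]
    - [[5.5, -1.4, 0], 1.34]
    - [[6.0, -1.5, 0], 1.48]
    - [[6.22, -1.56, 0], 1.57]

```text
time: 20.8
tool_pos: [0.4751, 0.3481, 0.143]
tool_rot: [3.141, 0.002, 0.024]
contact_force: [-0.8, -0.2, -2.1]
opening: 0.0446
grip_force: 20.0
```

Call:
step_arm:
  motion:
    - [[0, 0, 0], 0]
    - [[0, 0, 0], 0]

```text
time: 21.05
tool_pos: [0.4763, 0.3459, 0.1436]
tool_rot: [3.141, 0.001, 0.027]
contact_force: [0.2, 0.1, -1.1]
opening: 0.0444
grip_force: 20.0
```

```bash
python3 -c "
from h import *
go(.4765,.347,.010,.026); s=robot.observe(); print(s['tool_pos'],s['tool_rot'],s['grip_force'])
c=shot('wrist','w8.png'); t=shot('top','t8.png')
o=np.zeros((420,800,3),np.uint8); o[:,:480]=c['pixels'][:,40:520,::-1]; o[:300,500:]=cv2.resize(t['pixels'][165:285,240:360,::-1],(300,300),interpolation=3)
cv2.imwrite('pics/c8.png',o)
"
```

```text
shift [ 0.004 -0.019  2.227] spin 0.001 dist 134 mm
[0.47628416 0.34586223 0.14363705] [3.14063599e+00 1.04552896e-03 2.72716308e-02] 19.999380111694336
```

View pics/c8.png

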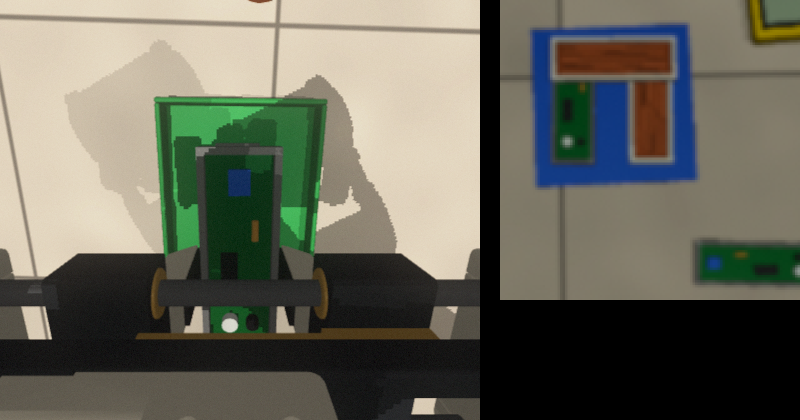

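Call:
step_arm:
  motion:
    - [[-0.06, 0, 0.3], 0]
    - [[-0.06, 0, 0.9], 0]
    - [[-0.06, 0, 1.4], 0]
    - [[-0.06, 0, 1.8], 0]
    - [[-0.06, 0, 2.0], 0]
    - [[-0.06, 0, 2.1], 0]
    - [[-0.06, 0, 2.16], 0]
    - [[-0.06, 0, 2.2], 0]
    - [[-0.06, 0, 2.22], 0]
    - [[-0.06, 0, 2.22], 0]

```text
time: 22.4
tool_pos: [0.4729, 0.3466, 0.0113]
tool_rot: [-3.141, -0.0, 0.026]
contact_force: [0.8, -0.3, -1.2]
opening: 0.0447
grip_force: 20.0
```

Call:
step_arm:
  motion:
    - [[0, 0, 0.01], 0]
    - [[0, 0, 0.02], 0]
    - [[0, 0, 0.03], 0]
    - [[0, 0, 0.03], 0]

```text
time: 22.9
tool_pos: [0.4728, 0.3465, 0.0094]
tool_rot: [3.142, -0.0, 0.026]
contact_force: [-0.5, -0.7, -0.5]
opening: 0.0444
grip_force: 20.0
```

Call:
step_arm:
  motion:
    - [[0, 0, 0], 0]
    - [[0, 0, 0], 0]
    - [[0, 0, 0], 0]
    - [[0, 0, -0.2], 0]
    - [[0, 0, -0.7], 0]
    - [[0, 0, -1.2], 0]
    - [[0, 0, -1.8], 0]
    - [[0, 0, -2.3], 0]
    - [[0, 0, -2.5], 0]
    - [[0, 0, -2.5], 0]
  hand: 60

```text
time: 24.15
tool_pos: [0.473, 0.3466, 0.1599]
tool_rot: [-3.141, -0.001, 0.026]
contact_force: [-0.7, 0.3, -1.1]
opening: 0.07
grip_force: 0.0
```

```bash
python3 -c "
from h import *
go(.6645,-.022,.13,np.pi/2-.005)"
```

```text
shift [3.032 6.224 0.498] spin -1.54 dist 416 mm
```

Call:
step_arm:
  motion:
    - [[0.0, 0.4, 0], -0.17]
    - [[0.1, 1.0, 0], -0.35]
    - [[0.2, 1.7, 0], -0.52]
    - [[0.4, 2.5, 0], -0.7]
    - [[0.7, 3.3, 0], -0.87]
    - [[1.1, 4.1, 0], -1.05]
    - [[1.6, 4.9, 0], -1.22]
    - [[2.2, 5.6, 0], -1.4]
    - [[2.8, 6.1, 0.1], -1.54]
    - [[3.03, 6.22, 0.2], -1.54]

```text
time: 25.4
tool_pos: [0.6648, -0.0244, 0.1445]
tool_rot: [-3.139, 0.0, 1.565]
contact_force: [0.2, 0.4, -0.1]
opening: 0.0705
grip_force: 0.0
```

Call:
step_arm:
  motion:
    - [[0, 0, 0.2], 0]
    - [[0, 0, 0.3], 0]
    - [[0, 0, 0.3], 0]

```text
time: 25.78
tool_pos: [0.663, -0.021, 0.1284]
tool_rot: [-3.139, -0.0, 1.567]
contact_force: [0.1, 0.2, 1.0]
opening: 0.0707
grip_force: 0.0
```

```bash
python3 -c "
from h import *
c=shot('wrist','w9.png'); print(c['s']['tool_pos'],c['s']['tool_rot'])
for r,A,_ in comps(c,'b',300): print(np.round(r[0],1),np.round(r[1],1),round(r[2],1),int(A),onz(c,r[0],.03).round(3)[:2], [onz(c,p,.03).round(3)[:2].tolist() for p in cv2.boxPoints(r)])
go(.6645,-.022,.0065,np.pi/2-.005)
"
```

```text
[ 0.66302897 -0.02096616  0.12843261] [-3.13945726e+00 -2.84179579e-04  1.56667492e+00]
[221.5 241. ] [30. 75.] 90.0 1940 [ 0.606 -0.05 ] [[0.569, -0.034], [0.644, -0.035], [0.643, -0.067], [0.566, -0.067]]
[282.  206.5] [117.  38.] 90.0 4217 [ 0.667 -0.015] [[0.65, 0.041], [0.685, 0.041], [0.686, -0.077], [0.647, -0.077]]
shift [-0.016  0.016  2.046] spin 0.001 dist 123 mm
```

Call:
step_arm:
  motion:
    - [[-0.02, 0.04, 0.3], 0]
    - [[-0.02, 0.04, 0.8], 0]
    - [[-0.02, 0.04, 1.3], 0]
    - [[-0.02, 0.04, 1.6], 0]
    - [[-0.02, 0.04, 1.8], 0]
    - [[-0.02, 0.04, 1.95], 0]
    - [[-0.02, 0.04, 2.02], 0]
    - [[-0.02, 0.04, 2.04], 0]
    - [[-0.02, 0.04, 2.04], 0]

```text
time: 26.95
tool_pos: [0.6669, -0.0231, 0.0074]
tool_rot: [3.141, 0.0, 1.566]
contact_force: [0.1, -0.3, -0.1]
opening: 0.0701
grip_force: 0.0
```

Call:
step_arm:
  motion:
    - [[0, 0, 0], 0]
    - [[0, 0, 0], 0]
    - [[0, 0, 0], 0]
    - [[0, 0, 0], 0]
    - [[0, 0, 0], 0]
  hand: 150

```text
time: 27.58
tool_pos: [0.6665, -0.0231, 0.007]
tool_rot: [-3.142, 0.0, 1.566]
contact_force: [0.3, 0.7, 1.8]
opening: 0.0446
grip_force: 20.0
```

Call:
step_arm:
  motion:
    - [[0, 0, -0.1], 0]
    - [[0, 0, -0.3], 0]
    - [[0, 0, -0.6], 0]
    - [[0, 0, -1.0], 0]
    - [[0, 0, -1.5], 0]
    - [[0, 0, -1.9], 0]
    - [[0, 0, -2.2], 0]
    - [[0, 0, -2.3], 0]
    - [[0, 0, -2.3], 0]

```text
time: 28.7
tool_pos: [0.6666, -0.0231, 0.1456]
tool_rot: [3.141, 0.0, 1.566]
contact_force: [-0.1, 0.3, -1.3]
opening: 0.0446
grip_force: 20.0
```

```bash
python3 - <<'E'
from h import *
T=dict(np.load('pics/top0.npz')); T['rotation']=R.from_euler('xyz',T['rotation']).as_matrix()
h=cv2.cvtColor(T['pixels'],cv2.COLOR_RGB2HSV); m=((h[...,0]<14)&(h[...,1]>150)).astype(np.uint8); m[:,:360]=0
k=max(cv2.findContours(cv2.morphologyEx(m,cv2.MORPH_CLOSE,np.ones((5,5))),0,1)[0],key=cv2.contourArea); r=cv2.minAreaRect(k); print(r)
b=cv2.boxPoints(r); P=[onz(T,p,.035) for p in b]; ys=np.argsort([abs(p[1]) for p in P]); P=np.array([onz(T,p,0) if i in ys[:2] else P[i] for i,p in enumerate(b)])
print(P.round(3).tolist(),P.mean(0),[np.linalg.norm(P[i]-P[i-1]).round(3) for i in range(4)])
go(.458,-.358,.145,.21)
E
```

```text
((419.9383544921875, 266.8782043457031), (86.12779235839844, 65.4656982421875), 74.47589111328125)
[[0.542, -0.261, 0.0], [0.581, -0.419, 0.035], [0.37, -0.46, 0.035], [0.328, -0.308, 0.0]] [ 0.45549672 -0.362259    0.0175    ] [np.float64(0.219), np.float64(0.166), np.float64(0.215), np.float64(0.161)]
shift [-5.6   -3.45   0.009] spin 1.356 dist 395 mm
```

Call:
step_arm:
  motion:
    - [[-0.4, -0.2, 0], 0.15]
    - [[-0.9, -0.5, 0], 0.3]
    - [[-1.6, -0.9, 0], 0.45]
    - [[-2.3, -1.4, 0], 0.6]
    - [[-3.0, -1.8, 0], 0.75]
    - [[-3.7, -2.3, 0], 0.9]
    - [[-4.4, -2.7, 0], 1.05]
    - [[-5.0, -3.1, 0], 1.2]
    - [[-5.5, -3.4, 0], 1.31]
    - [[-5.67, -3.49, 0], 1.36]

```text
time: 29.95
tool_pos: [0.454, -0.3634, 0.1441]
tool_rot: [-3.14, 0.001, 0.201]
contact_force: [-1.0, 0.8, -0.4]
opening: 0.0444
grip_force: 20.0
```

Call:
step_arm:
  motion:
    - [[0, 0, 0], 0]
    - [[0, 0, 0], 0]

```text
time: 30.2
tool_pos: [0.456, -0.3611, 0.1447]
tool_rot: [-3.141, 0.0, 0.208]
contact_force: [-0.2, -0.1, -0.9]
opening: 0.0447
grip_force: 20.0
```

```bash
python3 -c "
from h import *
c=shot('wrist'); s=c['s']; print(s['tool_pos'],s['tool_rot'],s['grip_force']); t=shot('top','t10.png')
o=np.zeros((420,800,3),np.uint8); o[:,:480]=c['pixels'][:,40:520,::-1]; o[:300,500:]=cv2.resize(t['pixels'][165:285,240:360,::-1],(300,300),interpolation=3)
cv2.imwrite('pics/c10.png',o)
import pickle; pickle.dump((c,t),open('pics/a10.pkl','wb'))
for r,A,_ in comps(t,'g',300): print(np.round(r[0],1),np.round(r[1],1),round(r[2],1),int(A),onz(t,r[0],.014).round(3)[:2], [onz(t,p,.014).round(3)[:2].tolist() for p in cv2.boxPoints(r)])
"
```

```text
[ 0.4560345  -0.36105828  0.14467196] [-3.14087947e+00  6.39609903e-06  2.08128316e-01] 19.999812841415405
[344.5 270.3] [43.4 13.8] 1.6 470 [ 0.449 -0.169] [[0.434, -0.112], [0.469, -0.115], [0.464, -0.226], [0.429, -0.223]]
[141.5 263. ] [84. 67.] 90.0 5272 [0.477 0.35 ] [[0.587, 0.441], [0.584, 0.268], [0.37, 0.262], [0.373, 0.43]]
[269. 206.] [44. 12.] 90.0 525 [0.62  0.023] [[0.68, 0.038], [0.679, 0.006], [0.561, 0.008], [0.562, 0.039]]
```

View pics/c10.png

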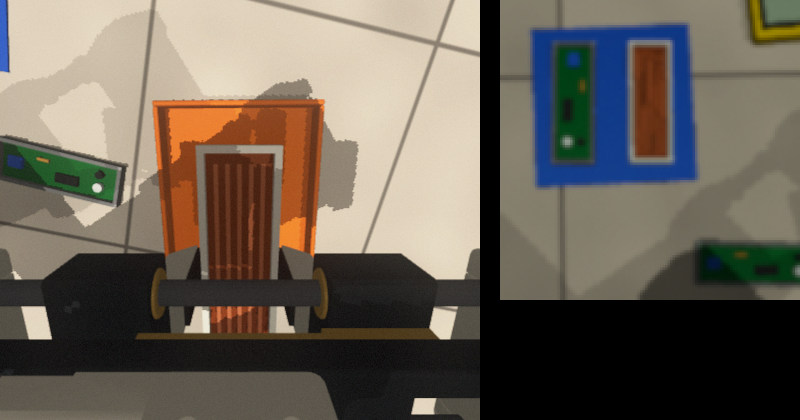

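Call:
step_arm:
  motion:
    - [[-0.06, 0, 0.3], 0]
    - [[-0.06, 0, 0.9], 0]
    - [[-0.06, 0, 1.5], 0]
    - [[-0.06, 0, 1.95], 0]
    - [[-0.06, 0, 2.2], 0]
    - [[-0.06, 0, 2.33], 0]
    - [[-0.06, 0, 2.4], 0]
    - [[-0.06, 0, 2.44], 0]
    - [[-0.06, 0, 2.45], 0]
    - [[-0.06, 0, 2.45], 0]

```text
time: 31.55
tool_pos: [0.4521, -0.3632, -0.0017]
tool_rot: [3.141, -0.0, 0.206]
contact_force: [1.0, 0.2, -0.4]
opening: 0.0446
grip_force: 20.0
```

Call:
step_arm:
  motion:
    - [[0, 0, 0.01], 0]
    - [[0, 0, 0.02], 0]
    - [[0, 0, 0.02], 0]

```text
time: 31.92
tool_pos: [0.4519, -0.363, -0.0033]
tool_rot: [3.142, 0.0, 0.206]
contact_force: [0.2, -0.2, -1.8]
opening: 0.0447
grip_force: 20.0
```

Call:
step_arm:
  motion:
    - [[0, 0, 0.01], 0]
    - [[0, 0, 0.015], 0]
    - [[0, 0, 0.015], 0]

```text
time: 32.3
tool_pos: [0.4519, -0.363, -0.004]
tool_rot: [3.141, -0.0, 0.206]
contact_force: [-0.5, 0.3, 1.6]
opening: 0.0448
grip_force: 20.0
```

Call:
step_arm:
  motion:
    - [[0, 0, 0], 0]
    - [[0, 0, 0], 0]
    - [[0, 0, 0], 0]
    - [[0, 0, -0.2], 0]
    - [[0, 0, -0.7], 0]
    - [[0, 0, -1.2], 0]
    - [[0, 0, -1.8], 0]
    - [[0, 0, -2.3], 0]
    - [[0, 0, -2.5], 0]
    - [[0, 0, -2.5], 0]
  hand: 60

```text
time: 33.55
tool_pos: [0.4521, -0.3631, 0.1465]
tool_rot: [3.14, -0.001, 0.206]
contact_force: [0.1, 0.5, 0.3]
opening: 0.0702
grip_force: 0.0
```

```bash
python3 -c "
from h import *
import pickle; c,t=pickle.load(open('pics/a10.pkl','rb'))
P=[onz(t,(240+(a-500)/2.5,165+b/2.5),.016).round(3) for a,b in((630,40),(674,41),(629,162),(673,163))]; print(P,np.mean(P,0))
p=np.mean(P,0); go(p[0]-.06,p[1],.13,0)
"
```

```text
[array([ 0.686, -0.039,  0.016]), array([ 0.684, -0.086,  0.016]), array([ 0.556, -0.035,  0.016]), array([ 0.554, -0.081,  0.016])] [ 0.62    -0.06025  0.016  ]
shift [ 2.792 -4.574  0.274] spin 0.206 dist 322 mm
```

Call:
step_arm:
  motion:
    - [[0.3, -0.4, 0], 0.03]
    - [[0.8, -0.9, 0], 0.06]
    - [[1.3, -1.5, 0], 0.1]
    - [[1.9, -2.2, 0], 0.14]
    - [[2.4, -2.8, 0], 0.18]
    - [[3.0, -3.4, 0], 0.21]
    - [[3.4, -3.9, 0.1], 0.236]
    - [[3.7, -4.25, 0.2], 0.236]
    - [[3.77, -4.37, 0.27], 0.236]
    - [[3.77, -4.37, 0.27], 0.236]

```text
time: 34.8
tool_pos: [0.6189, -0.0601, 0.1282]
tool_rot: [-3.141, 0.003, -0.03]
contact_force: [-0.2, -0.0, 0.5]
opening: 0.0701
grip_force: 0.0
```

```bash
python3 -c "
from h import *
c=shot('wrist','w11.png'); print(c['s']['tool_pos'],c['s']['tool_rot'])
for k in 'bg':
 for r,A,_ in comps(c,k,1500): print(k,np.round(r[0],1),np.round(r[1],1),round(r[2],1),int(A),onz(c,r[0],.016).round(3)[:2], [onz(c,p,.016).round(3)[:2].tolist() for p in cv2.boxPoints(r)])
go(.621,-.0595,-.0075,-.03)
"
```

```text
[ 0.61885211 -0.06007362  0.12823004] [-3.14148299e+00  2.69097605e-03 -2.96360004e-02]
b [276.5 200.5] [113.  37.] 90.0 3901 [ 0.628 -0.057] [[0.684, -0.041], [0.683, -0.076], [0.565, -0.075], [0.566, -0.035]]
g [198.7 198. ] [103.9  34. ] 84.1 3066 [0.633 0.022] [[0.683, 0.038], [0.685, 0.005], [0.578, 0.004], [0.575, 0.041]]
shift [ 0.032 -0.022  2.273] spin -0.0 dist 136 mm
```

Call:
step_arm:
  motion:
    - [[0.06, -0.03, 0.3], 0]
    - [[0.06, -0.03, 0.8], 0]
    - [[0.06, -0.03, 1.3], 0]
    - [[0.06, -0.03, 1.7], 0]
    - [[0.06, -0.03, 1.95], 0]
    - [[0.06, -0.03, 2.1], 0]
    - [[0.06, -0.03, 2.18], 0]
    - [[0.06, -0.03, 2.22], 0]
    - [[0.06, -0.03, 2.24], 0]
    - [[0.06, -0.03, 2.24], 0]

```text
time: 36.1
tool_pos: [0.6236, -0.0584, -0.0044]
tool_rot: [3.141, -0.001, -0.03]
contact_force: [0.6, -0.4, 0.1]
opening: 0.0701
grip_force: 0.0
```

Call:
step_arm:
  motion:
    - [[0, 0, 0], 0]
    - [[0, 0, 0], 0]
    - [[0, 0, 0], 0]
    - [[0, 0, 0], 0]
    - [[0, 0, 0], 0]
  hand: 150

```text
time: 36.72
tool_pos: [0.6235, -0.0584, -0.0047]
tool_rot: [3.141, -0.0, -0.03]
contact_force: [0.1, -0.9, 1.8]
opening: 0.0443
grip_force: 20.0
```

Call:
step_arm:
  motion:
    - [[0, 0, -0.1], 0]
    - [[0, 0, -0.3], 0]
    - [[0, 0, -0.6], 0]
    - [[0, 0, -1.0], 0]
    - [[0, 0, -1.5], 0]
    - [[0, 0, -2.0], 0]
    - [[0, 0, -2.4], 0]
    - [[0, 0, -2.5], 0]
    - [[0, 0, -2.5], 0]

```text
time: 37.85
tool_pos: [0.6234, -0.0584, 0.1456]
tool_rot: [3.141, -0.001, -0.03]
contact_force: [0.6, 0.8, -0.7]
opening: 0.0445
grip_force: 20.0
```

```bash
python3 -c "
from h import *
go(.456,-.362,.145,.206)"
```

```text
shift [-2.635  5.142  0.009] spin -0.236 dist 347 mm
```

Call:
step_arm:
  motion:
    - [[-0.2, 0.4, 0], -0.03]
    - [[-0.5, 1.0, 0], -0.06]
    - [[-0.85, 1.7, 0], -0.1]
    - [[-1.2, 2.4, 0], -0.13]
    - [[-1.6, 3.1, 0], -0.16]
    - [[-2.0, 3.9, 0], -0.19]
    - [[-2.35, 4.6, 0], -0.22]
    - [[-2.55, 5.0, 0], -0.236]
    - [[-2.62, 5.14, 0], -0.236]
    - [[-2.62, 5.14, 0], -0.236]

```text
time: 39.1
tool_pos: [0.4568, -0.3614, 0.1445]
tool_rot: [-3.14, 0.001, 0.205]
contact_force: [-1.1, 0.9, -0.4]
opening: 0.0444
grip_force: 20.0
```

Call:
step_arm:
  motion:
    - [[0, 0, 0.3], 0]
    - [[0, 0, 0.8], 0]
    - [[0, 0, 1.3], 0]
    - [[0, 0, 1.7], 0]
    - [[0, 0, 1.95], 0]
    - [[0, 0, 2.08], 0]
    - [[0, 0, 2.15], 0]
    - [[0, 0, 2.19], 0]
    - [[0, 0, 2.2], 0]
    - [[0, 0, 2.2], 0]

```text
time: 40.35
tool_pos: [0.4571, -0.3621, 0.0136]
tool_rot: [3.141, -0.0, 0.206]
contact_force: [-0.3, -0.3, -2.3]
opening: 0.0444
grip_force: 20.0
```

Call:
step_arm:
  motion:
    - [[0, 0, 0.01], 0]
    - [[0, 0, 0.02], 0]
    - [[0, 0, 0.02], 0]

```text
time: 40.72
tool_pos: [0.457, -0.362, 0.0123]
tool_rot: [3.141, -0.0, 0.206]
contact_force: [-1.4, -0.0, 1.2]
opening: 0.0447
grip_force: 20.0
```

Call:
step_arm:
  motion:
    - [[0, 0, 0], 0]
    - [[0, 0, 0], 0]
    - [[0, 0, 0], 0]
    - [[0, 0, -0.2], 0]
    - [[0, 0, -0.7], 0]
    - [[0, 0, -1.2], 0]
    - [[0, 0, -1.8], 0]
    - [[0, 0, -2.2], 0]
    - [[0, 0, -2.3], 0]
    - [[0, 0, -2.3], 0]
  hand: 60

```text
time: 41.98
tool_pos: [0.4569, -0.3618, 0.15]
tool_rot: [3.141, -0.0, 0.206]
contact_force: [-0.1, -0.2, -0.4]
opening: 0.0701
grip_force: 0.0
```

```bash
python3 -c "
from h import *
t=shot('top');s=shot('side');q={}
for n,c in(('t',t),('s',s)):
 for r,A,_ in comps(c,'g',60): 
  p=onz(c,r[0],.014)
  if abs(p[1]+.16)<.06: q[n]=r[0]
  print(n,np.round(r[0],1),np.round(r[1],1),round(r[2],1),int(A),p.round(3)[:2])
print(tri(t,q['t'],s,q['s']))
go(.45,-.168,.13,np.pi/2-.045)
"
```

```text
t [343.5 270.3] [45.3 13.8] 1.6 479 [ 0.449 -0.167]
t [141.5 263. ] [84. 67.] 90.0 5270 [0.477 0.35 ]
t [269. 206.] [44. 12.] 90.0 526 [0.62  0.023]
s [240.9 362.5] [103.1  82.6] 35.5 7622 [0.479 0.346]
s [276.4 238.7] [27.3  8. ] 26.6 118 [0.622 0.025]
s [370.8 225.1] [10. 26.] 41.6 111 [ 0.449 -0.153]
s [514.2 101.5] [29.6  6.1] 11.3 139 [ 0.327 -0.956]
(array([ 0.45171173, -0.16777903, -0.00053219]), np.float64(0.005143244211719802))
shift [ 0.552 -3.178  0.315] spin -1.32 dist 194 mm
```

Call:
step_arm:
  motion:
    - [[0.05, -0.3, 0], -0.15]
    - [[0.1, -0.7, 0], -0.32]
    - [[0.2, -1.1, 0], -0.49]
    - [[0.3, -1.6, 0], -0.66]
    - [[0.4, -2.0, 0], -0.83]
    - [[0.45, -2.4, 0], -1.0]
    - [[0.5, -2.8, 0.1], -1.16]
    - [[0.55, -3.1, 0.2], -1.32]
    - [[0.55, -3.18, 0.3], -1.32]
    - [[0.55, -3.18, 0.3], -1.32]

```text
time: 43.32
tool_pos: [0.4499, -0.1683, 0.1312]
tool_rot: [-3.14, -0.001, 1.523]
contact_force: [-0.6, -0.1, -0.1]
opening: 0.0706
grip_force: 0.0
```

```bash
python3 -c "
from h import *
c=shot('wrist','w12.png'); print(c['s']['tool_pos'],c['s']['tool_rot'])
for r,A,_ in comps(c,'g',1500): print(np.round(r[0],1),np.round(r[1],1),round(r[2],1),int(A),onz(c,r[0],.014).round(3)[:2], [onz(c,p,.014).round(3)[:2].tolist() for p in cv2.boxPoints(r)])
go(.451,-.167,-.0065,np.pi/2-.045)
"
```

```text
[ 0.44989353 -0.16828345  0.13117911] [-3.14002526e+00 -5.29883726e-04  1.52314469e+00]
[279.  212.5] [85. 34.] 90.0 2568 [ 0.451 -0.173] [[0.436, -0.128], [0.47, -0.13], [0.467, -0.222], [0.43, -0.22]]
shift [0.03  0.012 2.301] spin -0.003 dist 138 mm
```

Call:
step_arm:
  motion:
    - [[0.02, 0.02, 0.3], 0]
    - [[0.02, 0.02, 0.8], 0]
    - [[0.02, 0.02, 1.3], 0]
    - [[0.02, 0.02, 1.7], 0]
    - [[0.02, 0.02, 2.0], 0]
    - [[0.02, 0.02, 2.15], 0]
    - [[0.02, 0.02, 2.22], 0]
    - [[0.02, 0.02, 2.26], 0]
    - [[0.02, 0.02, 2.28], 0]
    - [[0.02, 0.02, 2.28], 0]

```text
time: 44.62
tool_pos: [0.4517, -0.1673, -0.0045]
tool_rot: [3.141, 0.0, 1.526]
contact_force: [1.1, 0.4, 0.0]
opening: 0.0707
grip_force: 0.0
```

Call:
step_arm:
  motion:
    - [[0, 0, 0], 0]
    - [[0, 0, 0], 0]
    - [[0, 0, 0], 0]
    - [[0, 0, 0], 0]
    - [[0, 0, 0], 0]
  hand: 150

```text
time: 45.25
tool_pos: [0.4514, -0.1672, -0.0048]
tool_rot: [-3.141, -0.0, 1.526]
contact_force: [-1.0, 0.4, 2.8]
opening: 0.0436
grip_force: 20.0
```

Call:
step_arm:
  motion:
    - [[0, 0, -0.1], 0]
    - [[0, 0, -0.3], 0]
    - [[0, 0, -0.6], 0]
    - [[0, 0, -1.0], 0]
    - [[0, 0, -1.5], 0]
    - [[0, 0, -2.0], 0]
    - [[0, 0, -2.4], 0]
    - [[0, 0, -2.5], 0]
    - [[0, 0, -2.5], 0]

```text
time: 46.38
tool_pos: [0.4514, -0.1672, 0.1453]
tool_rot: [3.141, 0.0, 1.526]
contact_force: [0.1, 0.6, -1.3]
opening: 0.0438
grip_force: 20.0
```

```bash
python3 -c "
from h import *
go(.4765,.347,.145,.026)"
```

```text
shift [8.58e+00 3.20e-02 5.00e-03] spin 1.5 dist 515 mm
```

Call:
step_arm:
  motion:
    - [[0.3, 0, 0], 0.1]
    - [[0.9, 0, 0], 0.25]
    - [[1.6, 0, 0], 0.4]
    - [[2.4, 0, 0], 0.55]
    - [[3.2, 0, 0], 0.7]
    - [[4.0, 0, 0], 0.85]
    - [[4.8, 0, 0], 1.0]
    - [[5.6, 0, 0], 1.15]
    - [[6.3, 0, 0], 1.3]
    - [[7.0, 0.03, 0], 1.4]

```text
time: 47.62
tool_pos: [0.4714, 0.2535, 0.1437]
tool_rot: [3.141, 0.003, 0.122]
contact_force: [0.6, -1.2, -1.5]
opening: 0.0435
grip_force: 20.0
```

```bash
python3 -c "
from h import *
go(.4765,.347,.145,.026)"
```

```text
shift [ 0.275 -1.536 -0.022] spin 0.096 dist 94 mm
```

Call:
step_arm:
  motion:
    - [[0.1, -0.5, 0], 0.05]
    - [[0.2, -1.0, 0], 0.1]
    - [[0.25, -1.4, 0], 0.1]
    - [[0.25, -1.54, 0], 0.1]
    - [[0.25, -1.54, 0], 0.1]
    - [[0.25, -1.54, 0], 0.1]

```text
time: 48.38
tool_pos: [0.4755, 0.3449, 0.1449]
tool_rot: [3.141, 0.001, 0.025]
contact_force: [0.5, -0.8, -1.6]
opening: 0.043
grip_force: 20.0
```

```bash
python3 -c "
from h import *
go(.4765,.347,.028,.026); c=shot('wrist','w13.png'); print(c['s']['tool_pos'],c['s']['tool_rot'])
o=np.zeros((420,800,3),np.uint8); o[:,:480]=c['pixels'][:,40:520,::-1]; t=shot('top'); o[:300,500:]=cv2.resize(t['pixels'][165:285,240:360,::-1],(300,300),interpolation=3)
cv2.imwrite('pics/c13.png',o)"
```

```text
shift [ 0.018 -0.035  1.948] spin -0.001 dist 117 mm
[0.47548833 0.34485508 0.1448831 ] [3.14083941e+00 5.98500072e-04 2.51648344e-02]
```

View pics/c13.png

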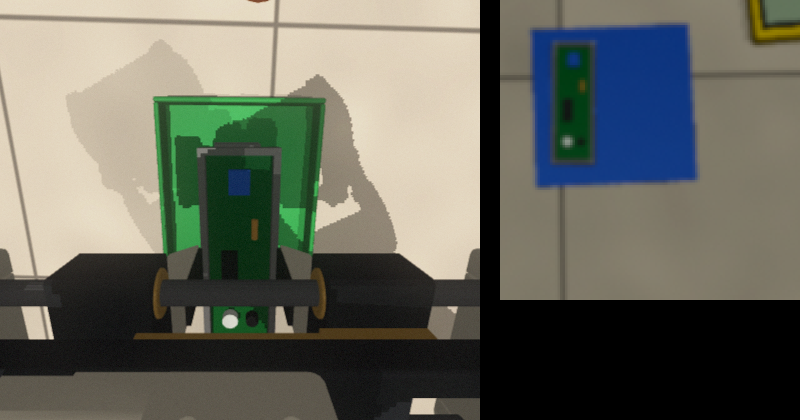

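Call:
step_arm:
  motion:
    - [[0, -0.03, 0.3], 0]
    - [[0, -0.03, 0.8], 0]
    - [[0, -0.03, 1.2], 0]
    - [[0, -0.03, 1.5], 0]
    - [[0, -0.03, 1.7], 0]
    - [[0, -0.03, 1.82], 0]
    - [[0, -0.03, 1.88], 0]
    - [[0, -0.03, 1.91], 0]
    - [[0, -0.03, 1.93], 0]
    - [[0, -0.03, 1.93], 0]

```text
time: 49.72
tool_pos: [0.4756, 0.3477, 0.0296]
tool_rot: [-3.141, -0.0, 0.026]
contact_force: [0.1, -0.1, -1.2]
opening: 0.0435
grip_force: 20.0
```

Call:
step_arm:
  motion:
    - [[0, 0, 0.01], 0]
    - [[0, 0, 0.02], 0]
    - [[0, 0, 0.02], 0]

```text
time: 50.1
tool_pos: [0.4755, 0.3477, 0.0283]
tool_rot: [-3.142, -0.0, 0.026]
contact_force: [-1.3, -0.5, -0.3]
opening: 0.0436
grip_force: 20.0
```

Release, rise and go for the last board (green low at about 0.620, 0.021).

Call:
step_arm:
  motion:
    - [[0, 0, 0], 0]
    - [[0, 0, 0], 0]
    - [[0, 0, 0], 0]
    - [[0, 0, -0.2], 0]
    - [[0, 0, -0.7], 0]
    - [[0, 0, -1.2], 0]
    - [[0, 0, -1.7], 0]
    - [[0, 0, -1.9], 0]
    - [[0, 0, -2.0], 0]
    - [[0, 0, -2.0], 0]
  hand: 60

```text
time: 51.35
tool_pos: [0.4752, 0.3475, 0.1477]
tool_rot: [3.141, 0.001, 0.026]
contact_force: [0.7, -0.1, -0.8]
opening: 0.0701
grip_force: 0.0
```

```bash
python3 -c "
from h import *
go(.620,.021,.13,0)"
```

```text
shift [2.272 5.502 0.295] spin 0.026 dist 358 mm
```

Call:
step_arm:
  motion:
    - [[0.1, 0.4, 0], 0]
    - [[0.3, 1.0, 0], 0]
    - [[0.6, 1.7, 0], 0]
    - [[0.9, 2.5, 0], 0.01]
    - [[1.2, 3.3, 0], 0.02]
    - [[1.6, 4.1, 0], 0.026]
    - [[2.0, 4.8, 0.1], 0.026]
    - [[2.2, 5.3, 0.2], 0.026]
    - [[2.27, 5.5, 0.3], 0.026]
    - [[2.27, 5.5, 0.3], 0.026]

```text
time: 52.6
tool_pos: [0.6193, 0.0212, 0.1287]
tool_rot: [-3.141, 0.003, -0.001]
contact_force: [-0.3, -0.5, 0.3]
opening: 0.0703
grip_force: 0.0
```

```bash
python3 -c "
from h import *
c=shot('wrist','w14.png'); print(c['s']['tool_pos'],c['s']['tool_rot'])
for r,A,_ in comps(c,'g',1500): print(np.round(r[0],1),np.round(r[1],1),round(r[2],1),int(A),onz(c,r[0],.016).round(3)[:2], [onz(c,p,.016).round(3)[:2].tolist() for p in cv2.boxPoints(r)])
go(.620,.0215,-.005,0)
"
```

```text
[0.61928603 0.02121838 0.12873792] [-3.14118974e+00  2.86062214e-03 -1.08236593e-03]
[278. 201.] [112.  36.] 90.0 3684 [0.628 0.023] [[0.683, 0.041], [0.683, 0.006], [0.566, 0.004], [0.566, 0.043]]
shift [0.01  0.009 2.24 ] spin -0.0 dist 134 mm
```

Call:
step_arm:
  motion:
    - [[0.04, -0.02, 0.3], 0]
    - [[0.04, -0.02, 0.8], 0]
    - [[0.04, -0.02, 1.3], 0]
    - [[0.04, -0.02, 1.7], 0]
    - [[0.04, -0.02, 1.95], 0]
    - [[0.04, -0.02, 2.1], 0]
    - [[0.04, -0.02, 2.18], 0]
    - [[0.04, -0.02, 2.22], 0]
    - [[0.04, -0.02, 2.24], 0]
    - [[0.04, -0.02, 2.24], 0]

```text
time: 53.9
tool_pos: [0.6228, 0.0224, -0.0038]
tool_rot: [3.141, -0.001, -0.0]
contact_force: [-0.2, -0.0, -0.4]
opening: 0.0702
grip_force: 0.0
```

Call:
step_arm:
  motion:
    - [[0, 0, 0], 0]
    - [[0, 0, 0], 0]
    - [[0, 0, 0], 0]
    - [[0, 0, 0], 0]
    - [[0, 0, 0], 0]
  hand: 150

```text
time: 54.52
tool_pos: [0.6226, 0.0224, -0.0041]
tool_rot: [3.142, -0.0, -0.0]
contact_force: [-0.4, 0.7, 1.0]
opening: 0.0445
grip_force: 20.0
```

Call:
step_arm:
  motion:
    - [[0, 0, -0.1], 0]
    - [[0, 0, -0.3], 0]
    - [[0, 0, -0.6], 0]
    - [[0, 0, -1.0], 0]
    - [[0, 0, -1.5], 0]
    - [[0, 0, -2.0], 0]
    - [[0, 0, -2.4], 0]
    - [[0, 0, -2.5], 0]
    - [[0, 0, -2.5], 0]

```text
time: 55.65
tool_pos: [0.6225, 0.0225, 0.1461]
tool_rot: [3.141, -0.001, -0.0]
contact_force: [0.6, 0.6, -1.5]
opening: 0.0438
grip_force: 20.0
```

```bash
python3 -c "
from h import *
go(.4755,.347,.145,.026)"
```

```text
shift [-2.45  -5.409  0.019] spin -0.026 dist 356 mm
```

Call:
step_arm:
  motion:
    - [[-0.2, -0.4, 0], 0]
    - [[-0.5, -1.1, 0], 0]
    - [[-0.85, -1.9, 0], 0]
    - [[-1.2, -2.7, 0], 0]
    - [[-1.5, -3.5, 0], 0]
    - [[-1.85, -4.2, 0], -0.01]
    - [[-2.2, -4.9, 0], -0.02]
    - [[-2.4, -5.3, 0], -0.026]
    - [[-2.43, -5.4, 0], -0.026]
    - [[-2.43, -5.4, 0], -0.026]

```text
time: 56.9
tool_pos: [0.4767, 0.346, 0.145]
tool_rot: [3.141, 0.001, 0.026]
contact_force: [0.1, -0.3, -2.0]
opening: 0.0445
grip_force: 20.0
```

Call:
step_arm:
  motion:
    - [[0, 0, 0.3], 0]
    - [[0, 0, 0.7], 0]
    - [[0, 0, 1.1], 0]
    - [[0, 0, 1.4], 0]
    - [[0, 0, 1.57], 0]
    - [[0, 0, 1.65], 0]
    - [[0, 0, 1.7], 0]
    - [[0, 0, 1.73], 0]
    - [[0, 0, 1.73], 0]
    - [[0, 0, 1.73], 0]

```text
time: 58.15
tool_pos: [0.477, 0.3466, 0.0423]
tool_rot: [-3.141, -0.001, 0.026]
contact_force: [-0.5, 0.2, -1.4]
opening: 0.0437
grip_force: 20.0
```

Call:
step_arm:
  motion:
    - [[0, 0, 0.01], 0]
    - [[0, 0, 0.02], 0]
    - [[0, 0, 0.02], 0]

```text
time: 58.52
tool_pos: [0.4769, 0.3465, 0.0409]
tool_rot: [3.142, -0.0, 0.026]
contact_force: [0.0, -0.4, 0.2]
opening: 0.0441
grip_force: 20.0
```

Touching; release, rise and clear away for a last look.

Call:
step_arm:
  motion:
    - [[0, 0, 0], 0]
    - [[0, 0, 0], 0]
    - [[0, 0, 0], 0]
    - [[0, 0, -0.2], 0]
    - [[0, 0, -0.7], 0]
    - [[0, 0, -1.2], 0]
    - [[0, 0, -1.8], 0]
    - [[0, 0, -2.4], 0]
    - [[0, 0, -2.6], 0]
    - [[0, 0, -2.6], 0]
  hand: 60

```text
time: 59.78
tool_pos: [0.4769, 0.3465, 0.1972]
tool_rot: [-3.141, -0.001, 0.026]
contact_force: [-0.4, -0.2, -0.3]
opening: 0.0701
grip_force: 0.0
```

Call:
step_arm:
  motion:
    - [[0, 0.5, 0], 0]
    - [[0, 1.2, 0], 0]
    - [[0, 2.0, 0], 0]
    - [[0, 2.8, 0], 0]
    - [[0, 3.6, 0], 0]
    - [[0, 4.2, 0], 0]
    - [[0, 4.5, 0], 0]
    - [[0, 4.5, 0], 0]
    - [[0, 4.5, 0], 0]

```text
time: 60.9
tool_pos: [0.4836, 0.0776, 0.1964]
tool_rot: [-3.141, 0.001, 0.027]
contact_force: [0.5, 0.6, -0.8]
opening: 0.0701
grip_force: 0.0
```

```bash
python3 -c "
from h import *
t=shot('top'); s=shot('side')
o=np.zeros((560,800,3),np.uint8); o[:280,:800]=cv2.resize(t['pixels'][180:327,70:490,::-1],(800,280),interpolation=3); o[280:560,:373]=cv2.resize(s['pixels'][285:420,150:330,::-1],(373,280)); o[280:560,400:773]=cv2.resize(s['pixels'][120:255,330:510,::-1],(373,280))
cv2.imwrite('pics/c15.png',o); print(s['s']['time'])"
```

```text
60.95
```

View pics/c15.png

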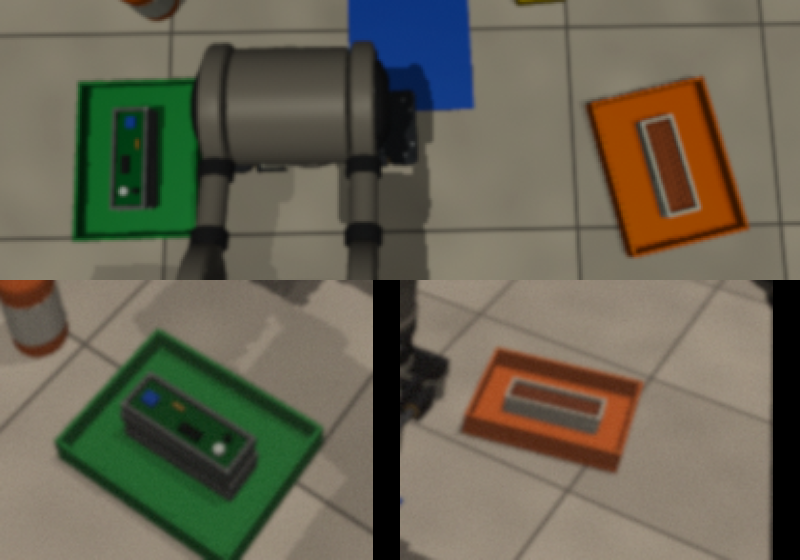

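Four green boards are stacked neatly in the green tray and two brown in the orange one; the mat is clear.

```bash
python3 -c "
from cell import robot
print(robot.hand_in())"
```

```text
the job is handed in; nothing more can be done
None
```

I handed the job in after about 61 s of robot time. All four green boards are stacked face up in the green tray, both brown boards are in the orange tray, and the mat is clear; the hand-in returned no verdict.

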